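# Set an acrylic blank up in the clip stand for painting

### The arm

A 6-joint arm with a two-finger parallel gripper is mounted at the origin on the work surface. World frame = base frame: x ahead of the robot, y to its left, z up, the work surface at z = 0. Lengths are in mm, angles in degrees, forces in N, time in s.
With the tool pointing down it reaches from about 300 to 850 mm from the base axis. Payload 4.2 kg.
Tool frame: the origin (TCP) lies between the finger pads; the fingertips stand 25 mm ahead of it and the grasp point (between the pads) lies 6 mm ahead of it; x points along the fingers, y is the direction in which the jaws open and shut, and the axes are right-handed (so a half turn about x gives the same grasp; the last joint's range is limited). The gripper opens to 91 mm and grips with 3 to 60 N. Pads are 32 mm wide; open, the fingers measure 118 mm over their backs; the gripper's body (76 mm by 178 mm) begins 60 mm behind the grasp point.
Start: joints at [-65.432, 18.312, 89.639, -0, 72.044, -1.146], TCP at [249.488, -518.07, 238.976] pointing down, gripper open.
Joint ranges: [-177.97, 177.97], [-48.28, 115.42], [12.27, 149.76], [-77.06, 257.06], [2.81, 150.46], [-146.56, 146.56]. Speed limits (degrees/s): [147.25, 147.25, 180, 180, 180, 180].

### API

Orientations are given as [roll, pitch, yaw] about the fixed x, y, z axes, in that order (R = Rz(yaw) Ry(pitch) Rx(roll)).
In Python, from workcell import env gives the robot as it stands.
- The arm moves only by the tool jog_arm, never from a script. Its argument "plan" is one flat list of numbers, 4 for each row, row after row: the shift along the tool's x, y, z in cm, then the turn about the tool's x in units of 6 degrees (1.0 is 6 degrees). In form: [tx, ty, tz, turn, tx, ty, tz, turn, ...]. A call has 1 to 12 rows; each row shifts and turns the commanded pose from where the row before left it, along the tool's axes as they then stand; what a row does not reach is not made up. A row lasts 1/12 s, in which the tool goes at most 41.7 mm and 7.16 degrees, less where a joint would pass 70% of its speed; a pose out of reach is approached as far as the arm can. A call with a gripper value outside its range is refused whole. "claw" is the finger opening in cm, from 0 to 9.12, set as the call begins (left out, the last holds). The fingers move at their own pace and stop on an object; "newtons" is the grip in N (left out, the last holds). Time passes only in rows, so rows that do not move let the fingers close. It gives the time, the measured TCP pose, the force and the opening at its end, in the units of the state.
- env.state(): the state, without advancing time (a new reading comes with each control period).
- env.grab_frame(name): name is "scene" or "top"; returns the picture (400x640x3 uint8, red, green, blue); there is no depth.
- env.calibration(name): a dict with "vertical_fov" (degrees; the focal length in pixels is half the picture's height over the tangent of half this angle, whatever the lens; pixels are square), "cx", "cy" (the principal point, pixels), "origin" and "orientation" of the camera in the world. Camera axes: x right, y down, z forward; pixel columns grow to the right and rows downward; lengths in mm; the calibration is good to about 2 mm. A picture is of the moment at which its call begins. calibration takes no time and is no camera call.
- env.job_done(): hands the job in, once; it reports no verdict.
The state is a dict: "time_s": time; "qpos": joint angles; "qvel": joint speeds; "effort": joint torques, N m; "ee_pos": TCP position; "ee_rot": TCP orientation; "force": force on the tool from outside, world axes, zero at the start; "torque": the same for the moment, N m; "gripper_width": finger opening in mm.
Only numpy, scipy, OpenCV 4.12 (cv2) and the standard library are available. Lean on these libraries where they do the work, as an engineer would, in place of code of your own. Each camera call takes 0.05 s, during which the arm holds its last target.

### The job

Set the larger acrylic blank up for painting: slide the wooden clip stand up against the near edge of the plywood painting board and tip it over that edge, so that it lies flat on the board with its spring clip, which may sit anywhere along its cross rail, facing up; then take the larger blank from the rack, press its lower edge home into the middle of the clip, firmly but without ramming it, and let go so that it stands upright there. Leave the smaller blank, the paint jar, the brush and the hammer where they are.

Things in the scene. Friction and masses are not known exactly. Their poses are not given: they have to be found in the camera images.
- stand_mid (a point): Centre of the clip stand, a varnished hardwood block 80 mm (x) by 110 mm (y) by 130 mm (z), too wide to grasp well. It starts standing on end on the bench, a little short of the board's near edge, +x face towards the board (within 12 degrees); its spring clip is on its -x face, towards the robot. Laid on the board, clip up, its x points straight down and this point is 52 mm above the bench.
- stand: The clip stand's body; its origin lies at the middle of its 80 x 110 mm foot end, axes as its centre point. 0.5 to 0.8 kg and slippery: on the open bench even a high push only slides it; with its foot against the board's edge a push near its top tips it over, then it falls by itself and slides back up to 30 mm. Beyond 33 mm either side of the middle (y) its -x face is bare: fingers high on the middle catch the clip as it tips.
- jaw_left (a joint): +y jaw of the spring clip (rad): 0 closed, about 0.14 parted round the 8 mm blank. The clip's middle is 60 mm up from the stand's foot end (z); it rides on a stiff cross rail and sits anywhere within 14 mm of the stand's middle in y, which no reading tells: find it by eye or touch. 2 to 3 N pushes it along, e.g. fingers closing over the jaws' backs (17 mm apart at the lips) centre it between them.
- jaw_right (a joint): -y jaw, as the other. Jaws: 50 mm long along the stand's z. Channel floor between them (thin rubber): 46 mm out (-x) from the stand's centre, 6 mm off its face; lips: 24.5 mm further out, leaving a mouth 12.5 mm wide (y) that narrows to 4 mm at 13 mm above the floor. An 8 mm panel pressed in with a firm 10 to 15 N parts the jaws, then goes on easily; it is home when its edge meets the floor.
- board_edge (a point): Painting board: plywood, 220 mm deep (its x), 240 mm wide (its y), 12 mm thick, screwed flat to the bench. This point is the middle of the top of its near edge, the low stop; x points from this edge on over the board, away from the robot, y along the edge, z up.
- blank_mid (a point): The larger acrylic blank in brown masking paper: 90 mm long (its x), 8 mm thick (its y), 90 mm tall (its z), 77 g. This point is its centre. It starts on edge in one of the two places of the rack, leaning back 20 degrees from upright (towards the rack's -y), its lower edge 19 mm above the bench; it lifts out along its own z.
- small_blank_mid (a point): The smaller blank, same sheet: 60 mm long, 8 mm thick, 55 mm tall, leaning likewise in the other place of the rack. This point is its centre. To be left alone.
- board: The painting board's body; its origin lies at the middle of its underside, axes as its near edge point.
- rack: Wooden dowel rack for sheet blanks, fixed on the bench, on the left or the right: base 120 mm (x) by 170 mm (y). Its two places lie at y = +36 and -36 mm; in each a blank leans back on two 8 mm dowels, 44 mm apart along x, which reach 50 mm up the blank's back from its lower edge; a low rib, 12 mm high, 3 mm off, runs in front of it. Origin: middle of the underside.
- bench_block: Round steel bench block in a rubber foot, 140 mm across, 50 mm high, fixed on the bench on the side where the rack is not; origin at the middle of the underside.
- hammer: Small hammer lying on the bench block, handle (170 mm) pointing away from the robot; origin under its head. To be left alone.
- paint_jar: Paint jar with a white cap, 38 mm across, 55 mm high, standing on a far corner of the board; origin at the middle of the underside. To be left alone.
- brush: Paint brush, 150 mm long along its y, 8 mm thick, lying on the far part of the board. To be left alone.
- blank: The larger blank's body; its origin lies at the middle of its lower edge face, axes as its centre point.
Mind the look-alikes: they are no part of the job. Leave any pink or yellow look-alike of the stand alone.

How it is judged (in metres and radians):
On the way:
1. the stand has been tipped over the board's near edge and lies flat on the board, clip facing up (angle between stand_mid's own x axis and vertical above 3.08 rad and height (world z) of stand_mid between 0.047 and 0.057 m and x of stand_mid in the frame of board_edge between 0.008 and 0.11 m and y of stand_mid in the frame of board_edge between -0.09 and 0.09 m), for 0.3 s.
At the end, for the whole second after the job is handed in: Stand flat (3.5 deg) on the board, clip up, its centre 8 to 110 mm in from the near edge and within 90 mm of its middle line; larger blank between the parted jaws, lower edge within 2.5 mm of the floor, within 15 mm of the clip's middle, upright and in line within 7 deg, released and at rest (all of step 1 and x of blank_mid in the frame of stand_mid between -0.0935 and -0.088 m and y of blank_mid in the frame of stand_mid between -0.022 and 0.022 m and z of blank_mid in the frame of stand_mid between -0.02 and 0.01 m and value of joint each of jaw_left, jaw_right above 0.05 rad and angle between the z axis of blank_mid and the x axis of stand_mid, either way round below 0.12 rad and angle between the y axis of blank_mid and the y axis of stand_mid, either way round below 0.12 rad and contact force between the fingers and anything else below 0.05 N and linear speed of each of blank, stand below 0.02 m/s); the robot touches nothing.
It fails at once if the blank, in the clip, is rammed down so that the stand bears on the board with over 70 N (distance between blank_mid and stand_mid below 0.112 m and contact force between stand and board above 70 N).
It fails at once if the smaller blank is moved by more than 30 mm (distance of small_blank_mid from where it was at the start of the episode above 0.03 m).
It fails at once if the hammer is moved by more than 40 mm (distance of hammer from where it was at the start of the episode above 0.04 m).
It fails at once if the paint jar is moved by more than 25 mm or tipped (distance of paint_jar from where it was at the start of the episode above 0.025 m or angle between paint_jar's own z axis and vertical above 0.5 rad).
It fails at once if the brush is moved by more than 40 mm (distance of brush from where it was at the start of the episode above 0.04 m).
It also fails if it takes over 62 s, if anything falls off the work surface, if the arm or the gripper's body presses on something with over 40 N, if the wrist force passes 120 N, or if a joint passes its speed limit or range.

## Working session

There is one attempt and no reset: what is moved stays moved. The work goes in short steps, Python scripts to look and compute and a tool call to move; the robot and the scene stay as the last step left them, time stands still between calls to the robot, and variables do not carry over. Pictures are saved under pics/ and viewed, and the job is handed in when it is done.

Besides the shell and the picture viewer there is one more tool, called after ">>>" as name(argument=value, ...) on one line, values as JSON. jog_arm: Moves the arm, as the interface text tells. Its arguments: {"type":"object","properties":{"plan":{"type":"array"},"claw":{"type":"number"},"newtons":{"type":"number"}},"required":["plan"]}

```bash
ls; mkdir -p pics
python3 - <<'E'
from workcell import env
import cv2
s=env.state();print(s)
for n in("scene","top"):
    im=env.grab_frame(n);cv2.imwrite(f"pics/{n}0.png",im[:,:,::-1]);print(n,env.calibration(n))
E
```

```text
pics
{'time_s': 0.0, 'qpos': array([-6.54342412e+01,  1.83531834e+01,  8.97091791e+01, -2.27851255e-03,
        7.20433445e+01, -1.14560944e+00]), 'qvel': array([-0.03869544,  0.00654311,  0.19944809, -0.03511785, -0.01532841,
       -0.09039434]), 'effort': array([-2.90194039e-03, -4.12464094e+01, -2.31975406e+01,  7.25193252e-02,
        4.56491055e-02, -1.44087958e-04]), 'ee_pos': array([ 249.2503296 , -517.63722042,  238.08599582]), 'ee_rot': array([-89.9716251 ,  89.89427083, 115.74044755]), 'force': array([ 1.1452121 , -0.02789365, -0.260704  ]), 'torque': array([ 0.0229473 , -0.01765696, -0.02876368]), 'gripper_width': 91.23790410667068}
scene {'vertical_fov': 51.04821225326604, 'cx': 317.05750041605467, 'cy': 198.63932867523823, 'origin': array([1005.3692849 , -558.48657043,  753.04004182]), 'orientation': array([-135.08029153,   -1.24095108,   39.30309411])}
top {'vertical_fov': 53.160372283101665, 'cx': 321.3617765331788, 'cy': 194.67202146524482, 'origin': array([ 467.8200409 ,  -27.62444359, 1238.76154714]), 'orientation': array([-175.1897775 ,   -0.77511744,  -89.59733252])}
```

View pics/scene0.png

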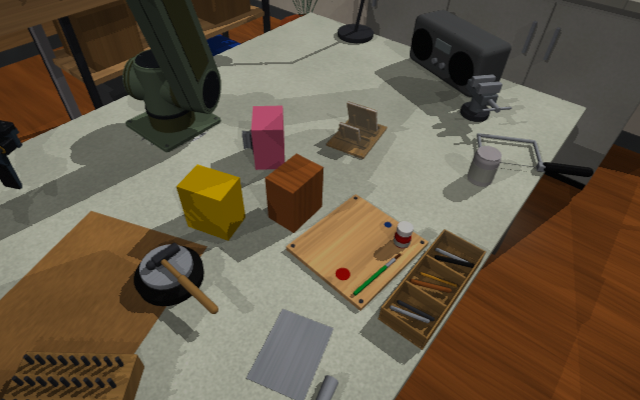

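View pics/top0.png

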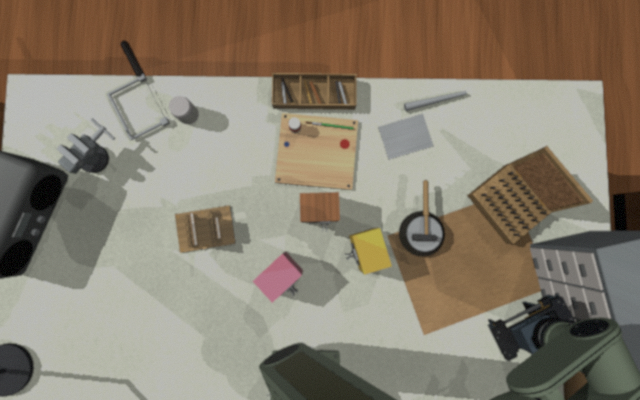

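The scene view shows the brown stand near (295,195), the board around (358,248) and the rack near (357,135). The pink and yellow blocks are look-alikes. In the top view the stand is at (320,208), the board at (317,152), the rack at (207,228) and the hammer block at (422,232). I'll enlarge these areas.

```bash
cat > h.py <<'E'
import numpy as np, cv2
from scipy.spatial.transform import Rotation as R
import pickle
C={'scene':dict(f=51.04821225326604,cx=317.05750041605467,cy=198.63932867523823,o=[1005.3692849,-558.48657043,753.04004182],r=[-135.08029153,-1.24095108,39.30309411]),
'top':dict(f=53.160372283101665,cx=321.3617765331788,cy=194.67202146524482,o=[467.8200409,-27.62444359,1238.76154714],r=[-175.1897775,-0.77511744,-89.59733252])}
def cam(n):
    c=C[n];return 200/np.tan(np.radians(c['f']/2)),c['cx'],c['cy'],np.array(c['o']),R.from_euler('xyz',c['r'],degrees=True).as_matrix()
def ray(n,u,v):
    f,cx,cy,o,M=cam(n);d=M@np.array([(u-cx)/f,(v-cy)/f,1]);return o,d/np.linalg.norm(d)
def onz(n,u,v,z):
    o,d=ray(n,u,v);return o+d*(z-o[2])/d[2]
def tri(a,b):
    o1,d1=ray('scene',*a);o2,d2=ray('top',*b)
    A=np.stack([d1,-d2],1);t=np.linalg.lstsq(A,o2-o1,rcond=None)[0]
    p,q=o1+d1*t[0],o2+d2*t[1];return (p+q)/2,np.linalg.norm(p-q)
def proj(n,P):
    f,cx,cy,o,M=cam(n);p=(np.atleast_2d(P)-o)@M;return np.c_[f*p[:,0]/p[:,2]+cx,f*p[:,1]/p[:,2]+cy]
def crop(src,x0,y0,w,h,k,dst):
    im=cv2.imread(src)[y0:y0+h,x0:x0+w];im=cv2.resize(im,None,fx=k,fy=k,interpolation=cv2.INTER_CUBIC)
    for x in range((x0+9)//10*10,x0+w,10):
        X=(x-x0)*k;cv2.line(im,(X,0),(X,6 if x%50 else 14),(255,255,255),1)
        if x%20==0: cv2.putText(im,str(x),(X+2,14),0,.35,(0,0,255),1)
    for y in range((y0+9)//10*10,y0+h,10):
        Y=(y-y0)*k;cv2.line(im,(0,Y),(6,Y),(255,255,255),1)
        if y%20==0: cv2.putText(im,str(y),(8,Y+4),0,.35,(0,0,255),1)
    cv2.imwrite(dst,im)
E
python3 - <<'E'
from h import *
crop('pics/scene0.png',240,90,160,120,5,'pics/c1.png')
crop('pics/top0.png',165,110,200,150,4,'pics/c2.png')
crop('pics/scene0.png',280,180,160,120,5,'pics/c3.png')
E
```

```text
(no output)
```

View pics/c1.png

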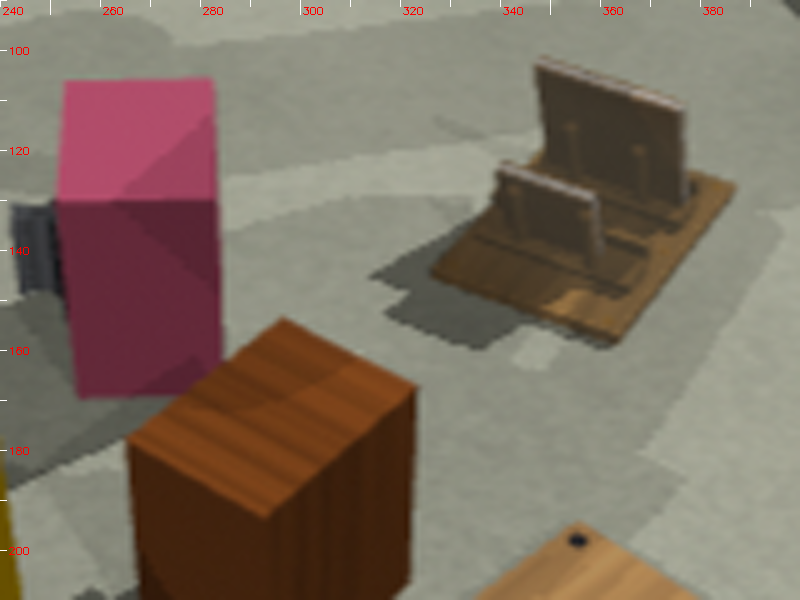

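View pics/c2.png

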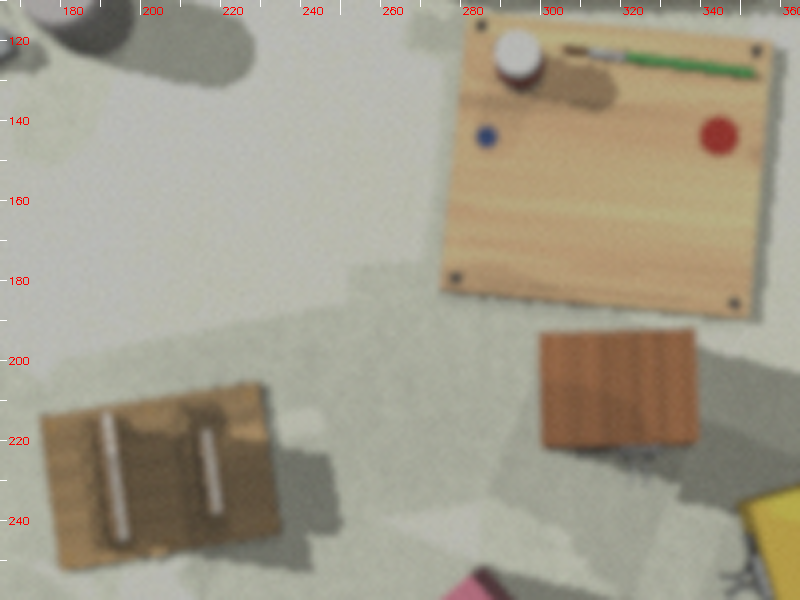

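View pics/c3.png

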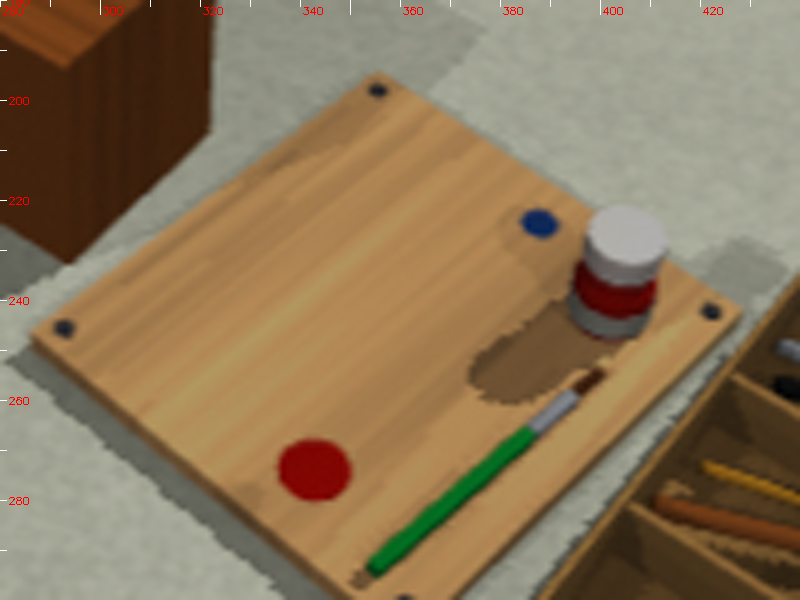

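Run:
```python
from h import *
np.set_printoptions(precision=1,suppress=True)
P={}
def t(n,a,b):
    p,e=tri(a,b);P[n]=p;print(n,p,'err %.1f'%e)
t('bd +y',(355.6,194.4),(275.5,182.8)); t('bd -y',(286.4,247),(355,189.7))
t('st ++',(323.4,167.4),(300.2,193.2)); t('st +-',(293.4,193.4),(338.5,192.5)); t('st --',(265.6,177.4),(339.2,221)); t('st -+',(296.8,153.6),(300.7,222.2))
t('bl -x',(347.5,102.5),(195.5,245.5)); t('bl +x',(377,111.5),(191.8,213))
t('sm -x',(340,122.8),(219.5,238.5)); t('sm +x',(359,129.4),(216.5,217.5))
for n,u,v in (('bd+y',275.5,182.8),('bd-y',355,189.7)): print(onz('top',u,v,12))
for n,u,v in (('bd+y',355.6,194.4),('bd-y',286.4,247)): print(onz('scene',u,v,12))
# rack corners top image
print('rack top'); 
for c in((41,413),(262,383),(281,533),(63,571)): print(onz('top',165+c[0]/4,110+c[1]/4,8))
for c in((430,275),(615,345),(737,187)): print('sc',onz('scene',240+c[0]/5,90+c[1]/5,8))
for a in (('st ++','st +-'),('st --','st -+'),('st ++','st -+'),('bl -x','bl +x'),('bd +y','bd -y'),('sm -x','sm +x')):
    d=P[a[1]]-P[a[0]];print(a,np.linalg.norm(d),np.degrees(np.arctan2(d[1],d[0])))
```

```text
bd +y [609.7 100.6   7.4] err 6.1
bd -y [ 591.1 -143.4   13.1] err 10.5
st ++ [566.6  18.4 127.7] err 4.2
st +- [569.7 -88.3 126.1] err 4.6
st -- [489.9 -90.6 126.7] err 4.1
st -+ [486.5  16.7 126.5] err 5.7
bl -x [419.2 314.   96.9] err 5.6
bl +x [511.2 326.8  99.9] err 6.5
sm -x [438.8 254.4  67.1] err 6.5
sm +x [498.9 264.   67.7] err 4.5
[606.8  98.2  12. ]
[ 587.4 -147.2   12. ]
[614.2  98.8  12. ]
[ 594.2 -139.2   12. ]
rack top
[510.8 403.6   8. ]
[535.1 235.5   8. ]
[420.7 218.1   8. ]
[390.9 382.5   8. ]
sc [428.4 212.5   8. ]
sc [545.7 230.6   8. ]
sc [516.  403.1   8. ]
('st ++', 'st +-') 106.78564188594314 -88.34601607744021
('st --', 'st -+') 107.43001762266442 91.82857829126118
('st ++', 'st -+') 80.16871511135601 -178.80170706524757
('bl -x', 'bl +x') 92.94673012584744 7.948580351010064
('bd +y', 'bd -y') 244.80690911365667 -94.3570864890076
('sm -x', 'sm +x') 60.876898533529 9.083523318897157
```

Run:
```python
from h import *
crop('pics/top0.png',245,180,160,120,5,'pics/c4.png')
crop('pics/scene0.png',170,95,160,150,5,'pics/c5.png')
```

```text
(no output)
```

View pics/c4.png

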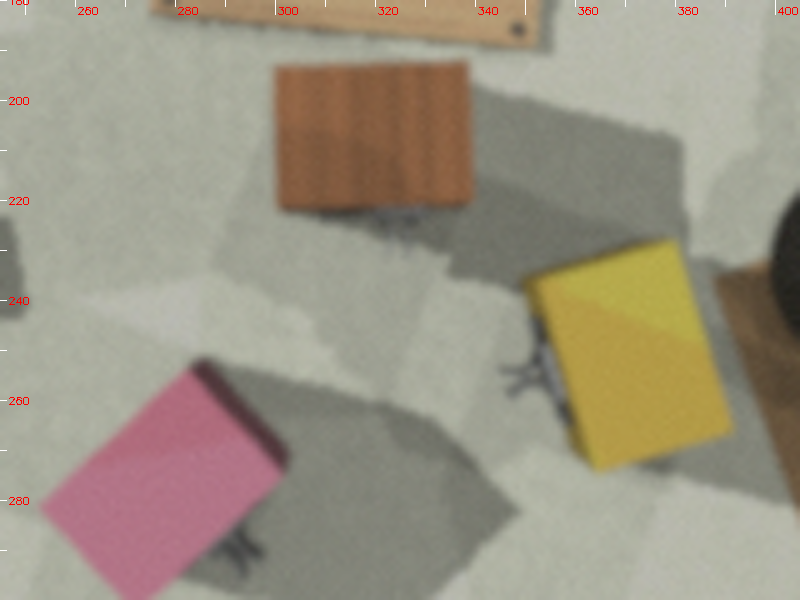

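View pics/c5.png

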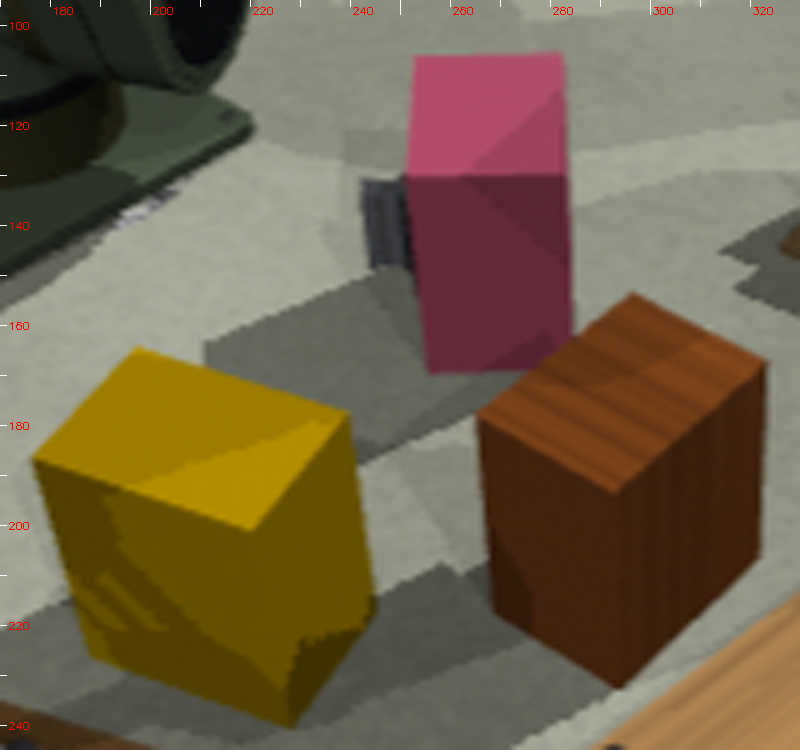

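Run:
```python
from h import *
np.set_printoptions(precision=1,suppress=True)
for u,v in((353,237),(380,228),(391,265),(364,274)): print('yel',onz('top',u,v,128))
print('yel clip',onz('top',345,255,70))
for u,v in((286,252),(303,274),(253,281),(274,299)): print('pink',onz('top',u,v,128))
print('clip tip',onz('top',325,229,60), onz('top',319,215,60))
for u,v in((300.2,193.2),(338.5,192.5),(339.2,221),(300.7,222.2)): print('stand',onz('top',u,v,130))
print(proj('top',[[440,-36,102]]))
```

```text
yel [ 444.6 -130.4  128. ]
yel [ 469.9 -205.4  128. ]
yel [ 368.6 -235.2  128. ]
yel [ 343.7 -160.7  128. ]
yel clip [ 391.3 -112.5   70. ]
pink [402.3  54.2 128. ]
pink [342.8   6.8 128. ]
pink [323.1 143.2 128. ]
pink [275.1  85.  128. ]
clip tip [466.  -54.3  60. ] [507.  -36.3  60. ]
stand [564.9  16.9 130. ]
stand [567.7 -89.7 130. ]
stand [488.5 -91.9 130. ]
stand [484.4  14.6 130. ]
[[318.8 238.2]]
```

```bash
cat >> h.py <<'E'
def shift(pose,psi,tgt):
    """world delta -> tool axes cm for tool pointing down, tool z at angle psi"""
    p=np.radians(psi);d=np.array(tgt)-np.array(pose)
    z=np.array([np.cos(p),np.sin(p),0]);y=np.array([-np.sin(p),np.cos(p),0])
    return np.round(np.array([-d[2],d@y,d@z])/10,2)
def psi(rot):
    M=R.from_euler('xyz',rot,degrees=True).as_matrix();return np.degrees(np.arctan2(M[1,2],M[0,2]))%360
E
python3 - <<'E'
from h import *
from workcell import env
s=env.state();print(psi(s['ee_rot']))
print(shift(s['ee_pos'],175.7,[434,-34,240]))
E
```

```text
205.71716246797044
[ -0.18 -49.62 -14.79]
```

>>> jog_arm(plan=[0, 0, 0, 1, 0, 0, 0, 1, 0, 0, 0, 1, 0, 0, 0, 1, 0, 0, 0, 1], claw=9.12)

```text
time_s: 0.52
ee_pos: [249.4, -517.8, 238.4]
ee_rot: [-62.6, 89.9, 112.8]
force: [0.3, -0.1, 0.1]
gripper_width: 90.8
```

>>> jog_arm(plan=[0, -2, -0.6, 0, 0, -3, -0.9, 0, 0, -3, -0.9, 0, 0, -3, -0.9, 0, 0, -3, -0.9, 0, 0, -3, -0.9, 0, 0, -3, -0.9, 0, 0, -3, -0.9, 0, 0, -3, -0.9, 0, 0, -3, -0.9, 0, 0, -3, -0.9, 0, 0, -3, -0.9, 0])

```text
time_s: 1.52
ee_pos: [380.3, -175.3, 238.7]
ee_rot: [-16.2, 90.0, 159.5]
force: [0.4, -0.2, 0.1]
gripper_width: 91.0
```

>>> jog_arm(plan=[0, -3, -0.9, 0, 0, -3, -0.9, 0, 0, -3, -0.9, 0, 0, -3, -0.9, 0, 0, -2.6, -0.7, 0, 0, 0, 0, 0, 0, 0, 0, 0])

```text
time_s: 2.1
ee_pos: [434.1, -33.6, 238.6]
ee_rot: [23.5, 89.9, -160.6]
force: [0.7, -0.5, -0.2]
gripper_width: 91.1
```

Run:
```python
from h import *
from workcell import env
s=env.state();print(psi(s['ee_rot']),s['ee_pos'])
print(shift(s['ee_pos'],175.6,[434,-34,127]))
```

```text
175.89177548503167 [434.06089466 -33.62563663 238.56093547]
[11.16  0.04  0.  ]
```

Now I'll descend behind the stand to TCP z of about 127 and check with a picture.

>>> jog_arm(plan=[2.5, 0, 0, 0, 3, 0, 0, 0, 3, 0, 0, 0, 2.6, 0, 0, 0, 0, 0, 0, 0, 0, 0, 0, 0])

```text
time_s: 2.6
ee_pos: [433.1, -35.4, 127.4]
ee_rot: [4.7, 89.8, -179.7]
force: [-0.0, -0.8, 0.6]
gripper_width: 91.2
```

Run:
```python
from h import *
from workcell import env
for n in("scene","top"):
    im=env.grab_frame(n);cv2.imwrite(f"pics/{n}1.png",im[:,:,::-1])
a=cv2.imread('pics/scene1.png')[90:290,190:450];b=cv2.imread('pics/top1.png')[150:350,220:480]
cv2.imwrite('pics/j1.png',cv2.resize(np.vstack([a,b]),None,fx=1.5*1,fy=1.5))
s=env.state();print(s['ee_pos'],s['force'])
```

```text
[435.18237232 -35.26193476 129.34932094] [1.08864416 0.12989309 1.05914616]
```

View pics/j1.png

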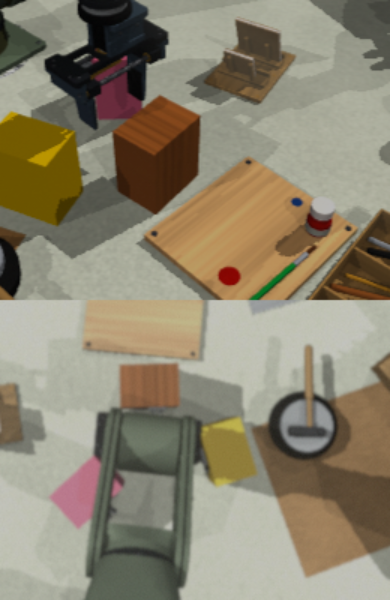

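>>> jog_arm(plan=[0, 0, -1, 0, 0, 0, -1, 0, 0, 0, -0.6, 0, 0, 0, -0.4, 0, 0, 0, -0.4, 0, 0, 0, -0.4, 0, 0, 0, -0.4, 0, 0, 0, -0.4, 0, 0, 0, -0.4, 0, 0, 0, -0.4, 0, 0, 0, -0.4, 0, 0, 0, 0, 0])

```text
time_s: 3.7
ee_pos: [493.0, -39.0, 127.9]
ee_rot: [171.9, 89.9, -12.4]
force: [-1.3, 0.3, -0.5]
gripper_width: 91.2
```

Run:
```python
from h import *
from workcell import env
for n in("scene",):
    im=env.grab_frame(n);cv2.imwrite(f"pics/{n}2.png",im[:,:,::-1])
crop('pics/scene2.png',220,110,160,150,5,'pics/j2.png')
s=env.state();print(s['ee_pos'],s['force'],psi(s['ee_rot']))
```

```text
[492.63886584 -38.99559543 127.80988583] [-1.9482416  0.4058673 -0.998233 ] 175.70957134955327
```

View pics/j2.png

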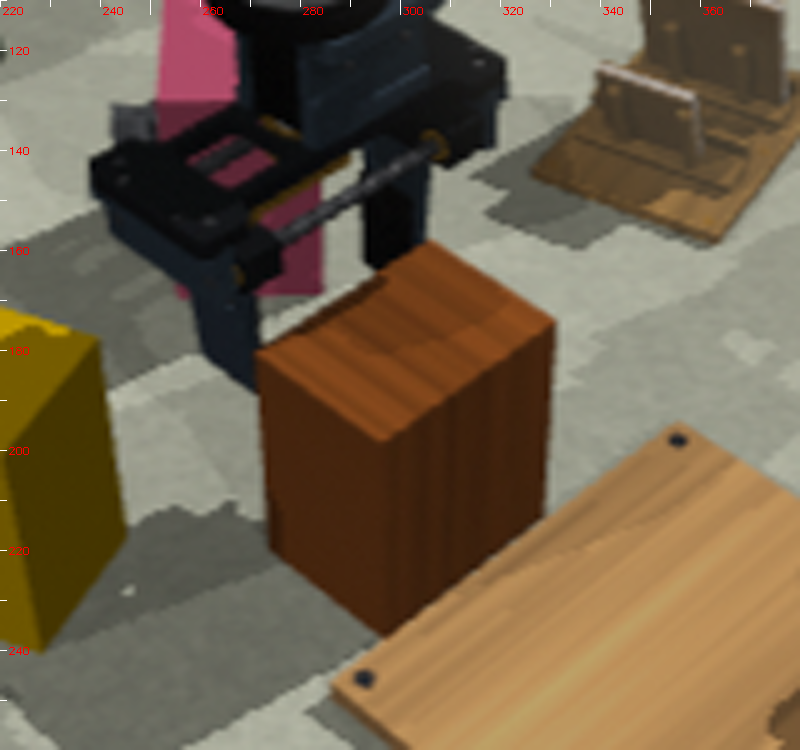

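>>> jog_arm(plan=[0, 0, -0.4, 0, 0, 0, -0.4, 0, 0, 0, -0.4, 0, 0, 0, -0.4, 0, 0, 0, -0.4, 0, 0, 0, -0.4, 0, 0, 0, -0.4, 0, 0, 0, -0.4, 0, 0, 0, -0.4, 0])

```text
time_s: 4.5
ee_pos: [528.9, -41.7, 128.1]
ee_rot: [175.8, 89.9, -8.5]
force: [-2.3, 0.2, 2.8]
gripper_width: 91.0
```

Run:
```python
from h import *
from workcell import env
for n in("scene",):
    im=env.grab_frame(n);cv2.imwrite(f"pics/{n}3.png",im[:,:,::-1])
crop('pics/scene3.png',220,110,160,150,5,'pics/j3.png')
s=env.state();print(s['ee_pos'],s['force'],psi(s['ee_rot']))
```

```text
[530.06438349 -41.72367307 128.15153734] [1.35884163 0.21793643 0.08736282] 175.71469761203056
```

View pics/j3.png

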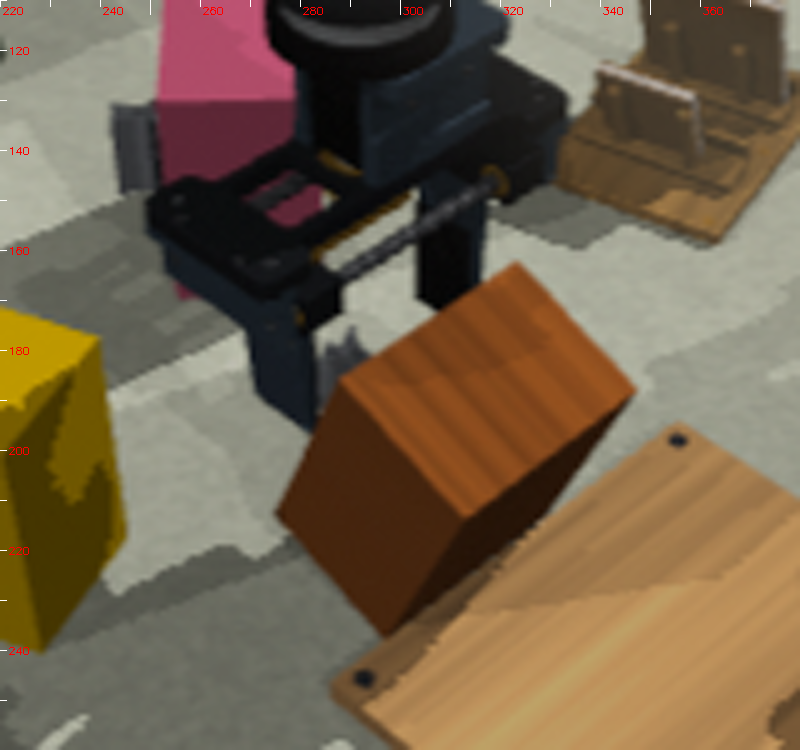

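The stand is tipping cleanly about the board edge. I'll push a bit further until it falls.

>>> jog_arm(plan=[0, 0, -0.4, 0, 0, 0, -0.4, 0, 0, 0, -0.4, 0, 0, 0, -0.4, 0, 0, 0, -0.4, 0, 0, 0, 0, 0, 0, 0, 0, 0])

```text
time_s: 5.13
ee_pos: [548.3, -43.1, 127.7]
ee_rot: [174.5, 90.0, -9.8]
force: [-0.8, -0.2, -1.0]
gripper_width: 91.2
```

Run:
```python
from h import *
from workcell import env
for n in("scene",):
    im=env.grab_frame(n);cv2.imwrite(f"pics/{n}4.png",im[:,:,::-1])
crop('pics/scene4.png',220,110,160,150,5,'pics/j4.png')
s=env.state();print(s['ee_pos'],s['force'],psi(s['ee_rot']))
```

```text
[547.9860292  -43.03016035 127.67882328] [-0.53564806  0.48997097 -0.03442215] 175.72068689253888
```

View pics/j4.png

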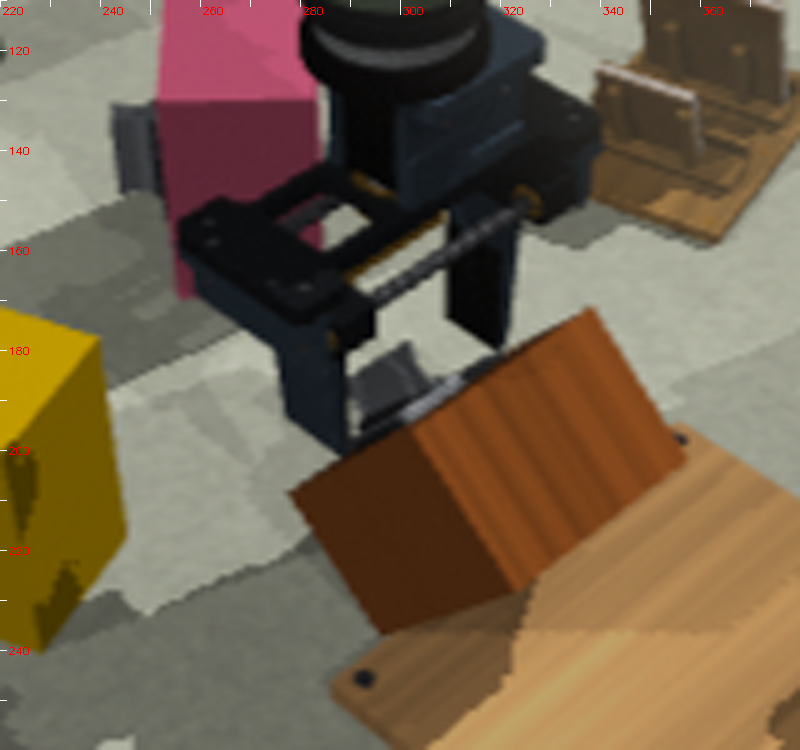

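>>> jog_arm(plan=[0, 0, 0, 0, 0, 0, 0, 0, 0, 0, 0, 0, 0, 0, 0, 0])

```text
time_s: 5.52
ee_pos: [547.7, -43.0, 127.9]
ee_rot: [72.3, 90.0, -112.0]
force: [0.2, 0.6, -0.0]
gripper_width: 91.0
```

Run:
```python
from h import *
from workcell import env
for n in("scene",):
    im=env.grab_frame(n);cv2.imwrite(f"pics/{n}5.png",im[:,:,::-1])
crop('pics/scene5.png',220,110,160,150,5,'pics/j5.png')
s=env.state();print(s['ee_pos'],s['force'],psi(s['ee_rot']))
```

```text
[547.75390985 -43.04097872 127.94277227] [ 0.38700629  0.20681717 -0.07884586] 175.71715409582146
```

View pics/j5.png

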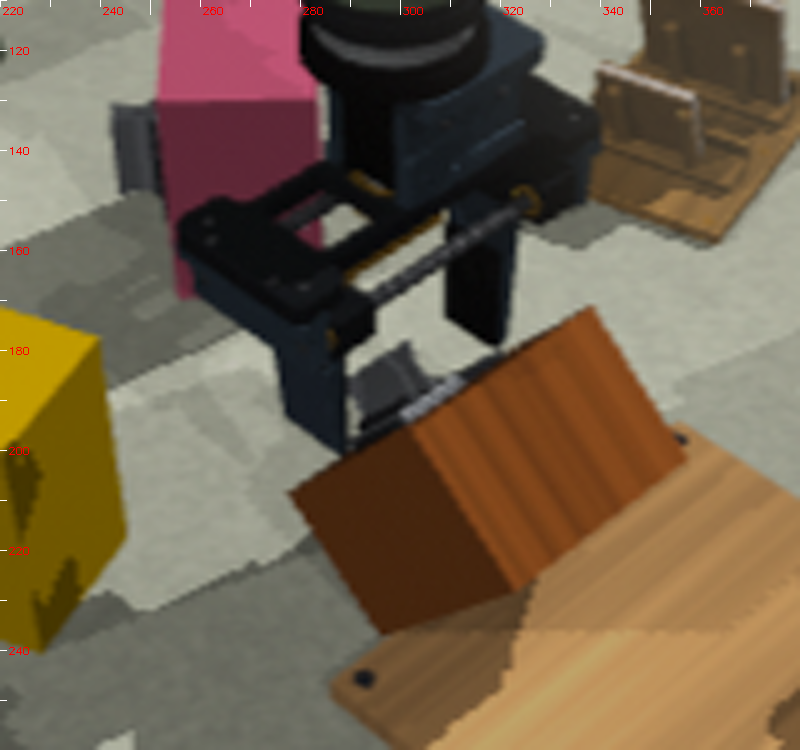

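```bash
cat > fit.py <<'E'
from h import *
from scipy.optimize import least_squares
def fit(px,cor,x0,cam='scene'):
    # params: foot-front edge mid x,y,z, yaw, tilt
    cor=np.array(cor,float)
    def pts(p):
        M=(R.from_euler('z',p[3],degrees=True)*R.from_euler('y',p[4],degrees=True)).as_matrix()
        return p[:3]+(cor-[40,0,0])@M.T   # pivot = foot +x edge
    r=least_squares(lambda p:(proj(cam,pts(p))-px).ravel(),x0)
    return r.x,np.sqrt(np.mean(r.fun**2)),pts(r.x)
E
python3 - <<'E'
from fit import *
np.set_printoptions(precision=1,suppress=True)
px=np.array([[290,490],[382,632],[517,590],[413,425],[590,310],[685,460]])/5+[220,110]
cor=[[-40,-55,0],[40,-55,0],[40,-55,130],[-40,-55,130],[-40,55,130],[40,55,130]]
print(*fit(px,cor,[598,-40,10,-4,50]))
E
```

```text
[581.2 -30.5 -14.5  -5.3  39.9] 0.306877407469633 [[515.  -79.6  36.8]
 [576.1 -85.3 -14.5]
 [659.1 -92.9  85.3]
 [598.  -87.3 136.6]
 [608.1  22.2 136.6]
 [669.2  16.6  85.3]]
```

The stand has stopped at about 40 degrees of tilt. I'll push on slowly.

>>> jog_arm(plan=[0, 0, -0.4, 0, 0, 0, -0.4, 0, 0, 0, -0.4, 0, 0, 0, -0.4, 0, 0, 0, 0, 0, 0, 0, 0, 0])

```text
time_s: 6.07
ee_pos: [564.1, -44.3, 127.8]
ee_rot: [58.0, 90.0, -126.3]
force: [0.5, -1.1, -0.0]
gripper_width: 91.1
```

Run:
```python
from h import *
from workcell import env
for n in("scene",):
    im=env.grab_frame(n);cv2.imwrite(f"pics/{n}6.png",im[:,:,::-1])
crop('pics/scene6.png',220,110,160,150,5,'pics/j6.png')
s=env.state();print(s['ee_pos'],s['force'],psi(s['ee_rot']))
```

```text
[563.78150906 -44.25793667 127.76783309] [ 0.11566534 -0.73336626 -0.25306564] 175.7110261777006
```

View pics/j6.png

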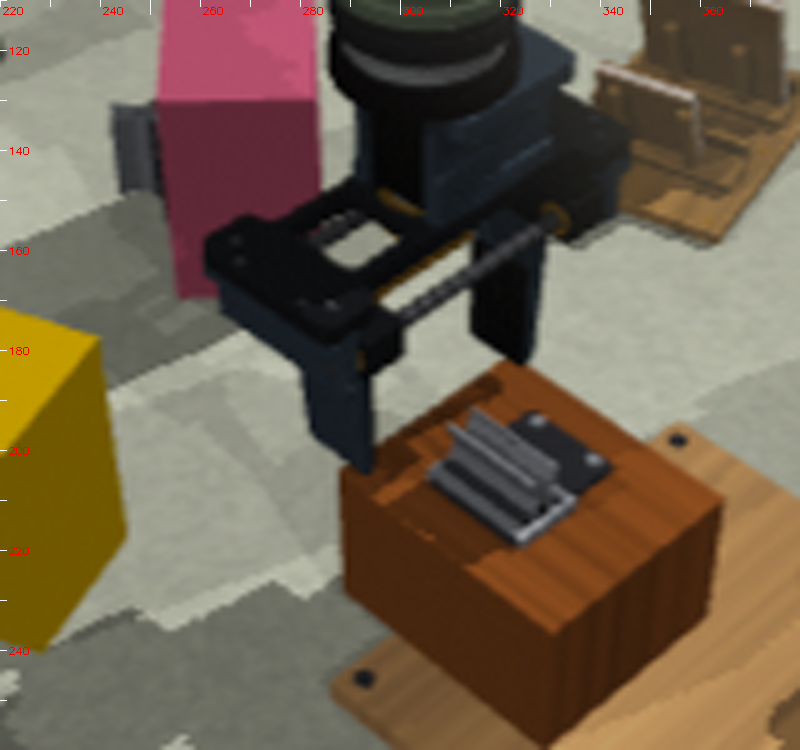

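The stand is now flat with its clip up. The clip is at about (320,205), off centre towards -y. I'll raise the tool and head for the rack.

Run:
```python
from fit import *
np.set_printoptions(precision=1,suppress=True)
px=np.array([[555,635],[720,500],[710,610],[548,748],[344,590],[341,470]])/5+[220,110]
cor=[[-40,-55,130],[-40,55,130],[40,55,130],[40,-55,130],[40,-55,0],[-40,-55,0]]
p,e,q=fit(px,cor,[570,-40,12,-4,90]);print(p,e)
from workcell import env
s=env.state();print(shift(s['ee_pos'],175.7,[s['ee_pos'][0],s['ee_pos'][1],240]), shift(s['ee_pos'],188.4,[466,340,240]))
```

```text
[560.  -33.2   3.1  -4.7  90.3] 0.4765586609548819
[-11.2   0.    0. ] [-11.2 -39.4   4.1]
```

>>> jog_arm(plan=[-2, 0, 0, 0, -3, 0, 0, 0, -3, 0, 0, 0, -3, 0, 0, 0, 0, 0, 0, -1, 0, 0, 0, -1, 0, 0, 0, -0.1, 0, 0, 0, 0])

```text
time_s: 6.78
ee_pos: [563.4, -44.2, 237.8]
ee_rot: [-6.1, 90.0, -177.9]
force: [-0.0, 0.3, 0.1]
gripper_width: 91.2
```

Run:
```python
from h import *
np.set_printoptions(precision=1,suppress=True)
for n,pts in(('scene',((347.5,102.5),(377,111.5))),('top',((195.5,245.5),(191.8,213)))):
    a=[onz(n,*p,103.6) for p in pts];print(n,a,(a[0]+a[1])/2)
for n,pts in(('scene',((340,122.8),(359,129.4))),('top',((219.5,238.5),(216.5,217.5)))):
    a=[onz(n,*p,70.7) for p in pts];print(n,a,(a[0]+a[1])/2)
crop('pics/scene0.png',325,90,80,60,10,'pics/c6.png')
crop('pics/top0.png',170,195,80,60,10,'pics/c7.png')
```

```text
scene [array([426.9, 307.3, 103.6]), array([516. , 324.6, 103.6])] [471.4 316.  103.6]
top [array([417.3, 310.1, 103.6]), array([508.5, 323.6, 103.6])] [462.9 316.9 103.6]
scene [array([443.9, 252.7,  70.7]), array([502.6, 262.2,  70.7])] [473.2 257.5  70.7]
top [array([436.5, 251.4,  70.7]), array([497.1, 261.8,  70.7])] [466.8 256.6  70.7]
```

View pics/c6.png

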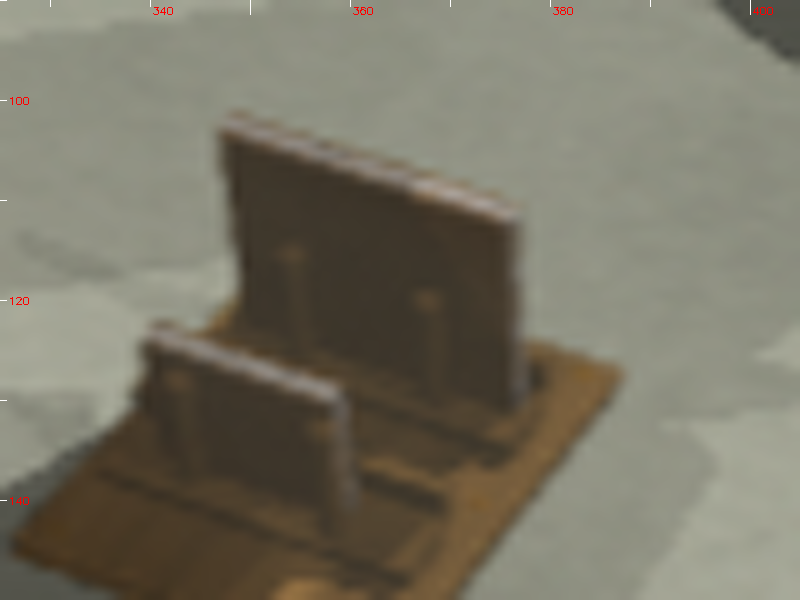

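View pics/c7.png

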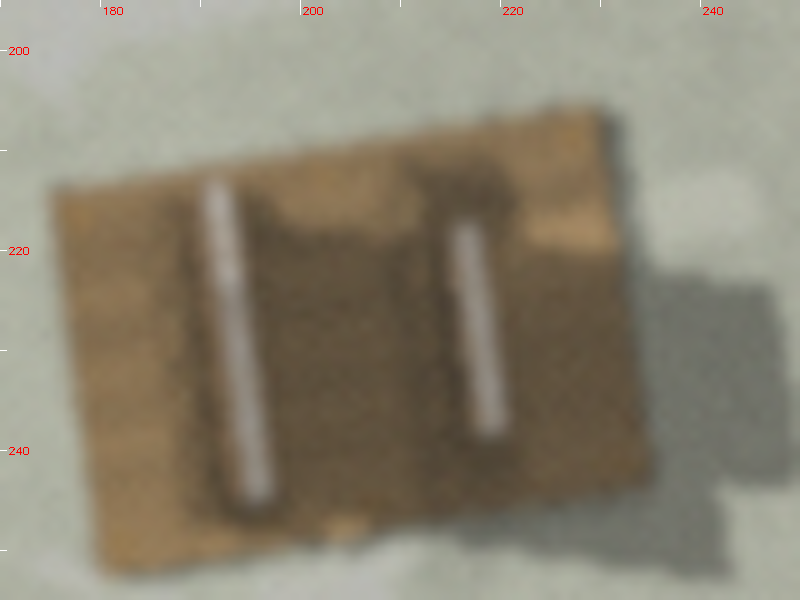

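Run:
```python
from h import *
from workcell import env
s=env.state();p=psi(s['ee_rot']);print(p,shift(s['ee_pos'],p,[463.5,345,101]))
```

```text
188.19516225511697 [ 13.68 -39.95   4.34]
```

>>> jog_arm(plan=[0, -2, 0.2, 0, 0, -3, 0.3, 0, 0, -3, 0.3, 0, 0, -3, 0.3, 0, 0, -3, 0.3, 0, 0, -3, 0.3, 0, 0, -3, 0.3, 0, 0, -3, 0.3, 0, 0, -3, 0.3, 0, 0, -3, 0.3, 0, 0, -3, 0.4, 0, 0, -3, 0.4, 0])

```text
time_s: 7.78
ee_pos: [475.7, 298.0, 237.3]
ee_rot: [27.3, 89.9, -144.5]
force: [0.4, 0.2, 0.8]
gripper_width: 91.3
```

>>> jog_arm(plan=[0, -3, 0.4, 0, 0, -2, 0.2, 0, 0, 0, 0, 0, 0, 0, 0, 0])

```text
time_s: 8.12
ee_pos: [462.8, 345.7, 237.1]
ee_rot: [48.4, 89.9, -123.3]
force: [0.6, -0.8, -0.5]
gripper_width: 90.7
```

Run:
```python
from h import *
from workcell import env
s=env.state();p=psi(s['ee_rot']);print(p,s['ee_pos'],shift(s['ee_pos'],p,[463.5,345,101]))
for n in("scene","top"):
    im=env.grab_frame(n);cv2.imwrite(f"pics/{n}7.png",im[:,:,::-1])
crop('pics/scene7.png',230,60,160,120,5,'pics/j7.png')
crop('pics/top7.png',250,110,120,110,6,'pics/k7.png')
```

```text
188.33996152975286 [462.84259774 345.7432367  237.13780371] [13.61  0.08 -0.05]
```

View pics/j7.png

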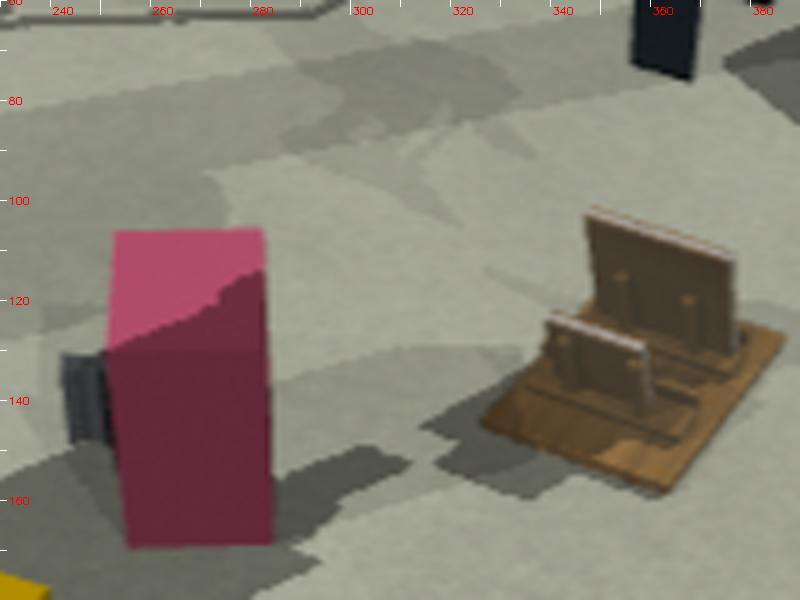

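View pics/k7.png

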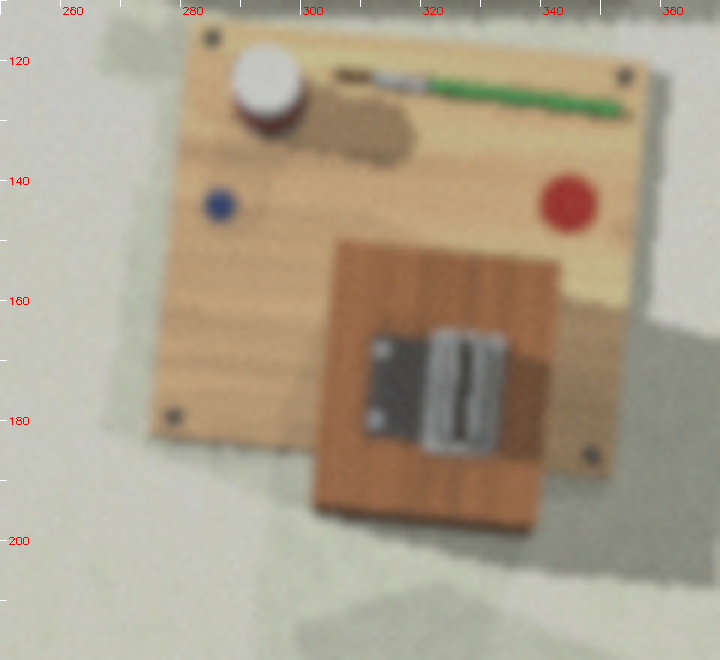

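Run:
```python
from h import *
np.set_printoptions(precision=1,suppress=True)
k=lambda x,y:(250+x/6,110+y/6)
c=[onz('top',*k(*p),92) for p in((337,240),(560,262),(315,510),(532,526))];print(np.array(c),'mid',np.mean(c,0))
d=c[0]+c[1]-c[2]-c[3];print('yaw',np.degrees(np.arctan2(d[1],d[0])),np.linalg.norm(d)/2)
e=[onz('top',*k(*p),12) for p in((152,437),(613,478))];print('edge',np.array(e),(e[0]+e[1])/2)
for p in((463,333),(458,452),(424,333),(507,340),(498,452),(420,450)): print('clip',p,onz('top',*k(*p),120),onz('top',*k(*p),105))
crop('pics/top7.png',300,145,50,60,12,'pics/m7.png')
crop('pics/scene7.png',260,160,120,110,6,'pics/n7.png')
```

```text
[[ 694.3    2.6   92. ]
 [ 684.6 -105.5   92. ]
 [ 563.    11.8   92. ]
 [ 556.2  -92.3   92. ]] mid [624.5 -45.9  92. ]
yaw -4.918423064228888 130.29161770860426
edge [[ 606.6   98.7   12. ]
 [ 587.5 -138.5   12. ]] [597.1 -19.9  12. ]
clip (463, 333) [645.  -57.9 120. ] [647.3 -58.3 105. ]
clip (458, 452) [588.6 -55.9 120. ] [590.2 -56.3 105. ]
clip (424, 333) [644.8 -39.6 120. ] [647.2 -39.7 105. ]
clip (507, 340) [641.8 -78.7 120. ] [644.2 -79.4 105. ]
clip (498, 452) [588.7 -74.7 120. ] [590.4 -75.3 105. ]
clip (420, 450) [589.4 -38.1 120. ] [591.  -38.2 105. ]
```

View pics/m7.png

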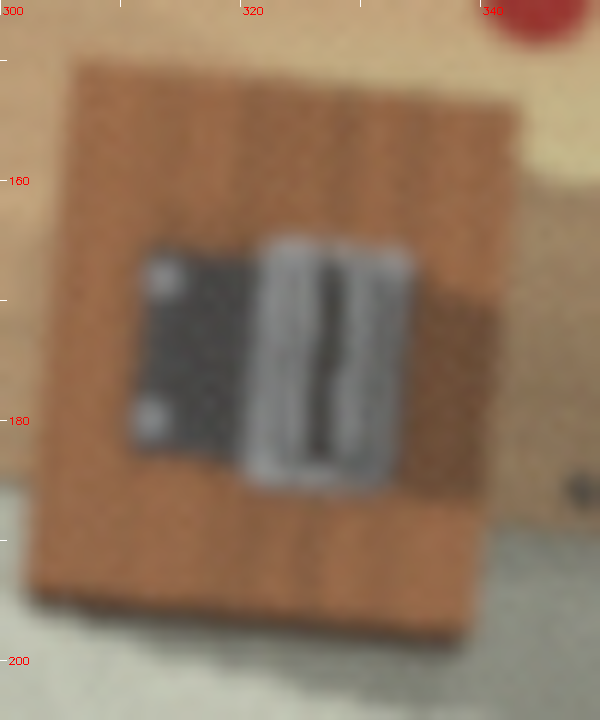

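View pics/n7.png

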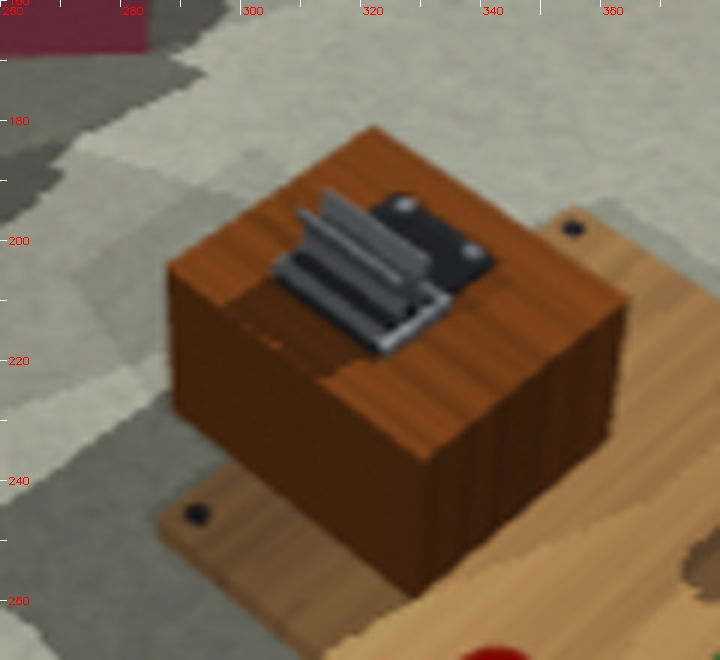

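The top view shows the stand flat: centre about (624,-46), yaw about -4.7°, and the slot about 11 mm to -y of its middle. The mouth leaves only ±2 mm, so I'll centre the clip with the fingers first. That gives me a touch reference for the insertion.

Run:
```python
from h import *
from workcell import env
s=env.state();print(psi(s['ee_rot']),s['qpos'],shift(s['ee_pos'],175.4,[617,-57.3,237]))
```

```text
188.23548286066037 [ 3.55021513e+01  1.86174696e+01  8.94093600e+01 -4.27377112e-02
  7.20472550e+01  1.17279839e+02] [  0.05  38.81 -18.53]
```

>>> jog_arm(plan=[0, 0, 0, 1, 0, 0, 0, 1.15, 0, 2, -0.6, 0, 0, 3, -0.9, 0, 0, 3, -0.9, 0, 0, 3, -0.9, 0, 0, 3, -0.9, 0, 0, 3, -0.9, 0, 0, 3, -0.9, 0, 0, 3, -0.9, 0, 0, 3, -0.9, 0, 0, 3, -0.9, 0])

```text
time_s: 9.22
ee_pos: [526.6, 46.3, 238.1]
ee_rot: [100.1, 90.0, -84.7]
force: [0.8, 0.8, 0.3]
gripper_width: 91.1
```

Run:
```python
from h import *
from workcell import env
s=env.state();p=psi(s['ee_rot']);print(p,s['ee_pos'],shift(s['ee_pos'],p,[617,-57.3,237]))
```

```text
175.25080023108362 [526.57325679  46.26637142 238.10576618] [ 0.11  9.57 -9.87]
```

>>> jog_arm(plan=[0, 2.5, -2.5, 0, 0, 2.5, -2.5, 0, 0, 2.5, -2.5, 0, 0, 2.2, -2.2, 0, 0, 0, 0, 0, 0, 0, 0, 0])

```text
time_s: 9.72
ee_pos: [615.7, -57.7, 237.3]
ee_rot: [4.9, 89.9, -179.9]
force: [-0.2, -0.8, -0.9]
gripper_width: 91.2
```

Run:
```python
from h import *
from workcell import env
s=env.state();p=psi(s['ee_rot']);print(p,s['ee_pos'],shift(s['ee_pos'],p,[617,-57.3,137]))
```

```text
175.14495752942491 [615.71151301 -57.69383121 237.25644503] [10.03 -0.05 -0.13]
```

>>> jog_arm(plan=[2.5, 0, 0, 0, 2.5, 0, 0, 0, 2.5, 0, 0, 0, 2.5, 0, 0, 0, 0, 0, 0, 0, 0, 0, 0, 0])

```text
time_s: 10.22
ee_pos: [614.4, -54.7, 137.5]
ee_rot: [-2.9, 89.8, 172.5]
force: [-0.1, -0.1, 0.5]
gripper_width: 91.3
```

>>> jog_arm(plan=[0, 0, 0, 0, 0, 0, 0, 0, 0, 0, 0, 0, 0, 0, 0, 0, 0, 0, 0, 0, 0, 0, 0, 0, 0, 0, 0, 0, 0, 0, 0, 0, 0, 0, 0, 0, 0, 0, 0, 0, 0, 0, 0, 0, 0, 0, 0, 0], claw=1.2, newtons=4)

```text
time_s: 11.22
ee_pos: [615.8, -55.7, 137.9]
ee_rot: [90.2, 89.9, -94.3]
force: [-1.4, -2.2, -0.4]
gripper_width: 16.1
```

Run:
```python
from h import *
from workcell import env
im=env.grab_frame('scene');cv2.imwrite("pics/scene8.png",im[:,:,::-1])
crop('pics/scene8.png',250,110,130,120,6,'pics/j8.png')
for i in range(3):
    s=env.state();print(psi(s['ee_rot']),s['ee_pos'],s['gripper_width'])
```

```text
175.41849076187998 [615.84584128 -55.61251386 137.91415808] 16.287251186400372
175.41849076187998 [615.84584128 -55.61251386 137.91415808] 16.287251186400372
175.41849076187998 [615.84584128 -55.61251386 137.91415808] 16.287251186400372
```

View pics/j8.png

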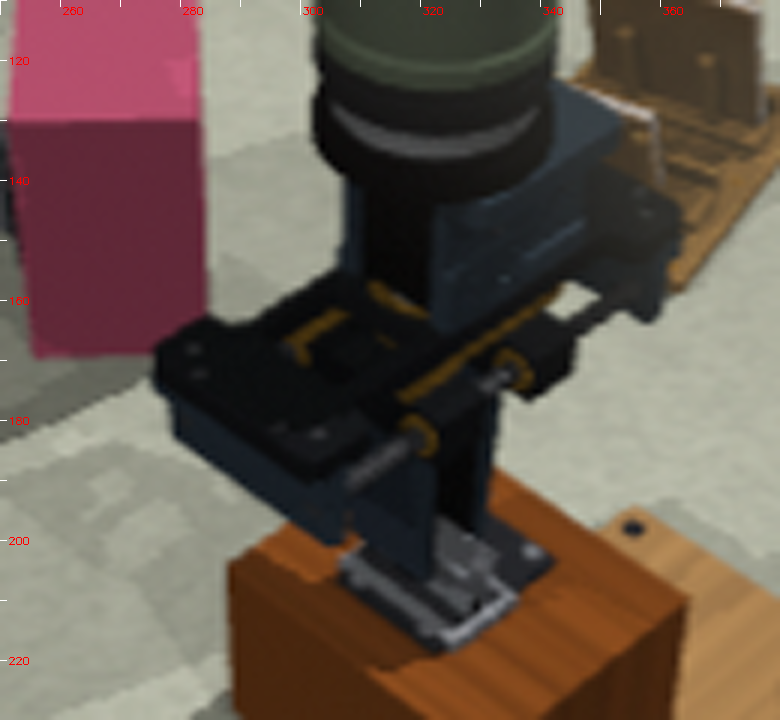

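>>> jog_arm(plan=[0, 0, 0, 0, 0, 0, 0, 0, 0, 0, 0, 0], claw=1.2)

```text
time_s: 11.52
ee_pos: [615.8, -55.3, 137.9]
ee_rot: [92.1, 90.0, -92.5]
force: [0.4, -1.9, -1.1]
gripper_width: 16.1
```

>>> jog_arm(plan=[0, 0, 0, 0, 0, 0, 0, 0, 0, 0, 0, 0, 0, 0, 0, 0, 0, 0, 0, 0, 0, 0, 0, 0], claw=4)

```text
time_s: 12.02
ee_pos: [615.9, -55.0, 138.0]
ee_rot: [-130.3, 90.0, 45.1]
force: [-0.2, -0.2, -0.2]
gripper_width: 40.1
```

>>> jog_arm(plan=[0, 0, 0, 0])

```text
time_s: 12.1
ee_pos: [615.9, -55.0, 138.0]
ee_rot: [-136.0, 90.0, 39.4]
force: [1.0, 0.2, -0.4]
gripper_width: 40.1
```

>>> jog_arm(plan=[0, 0, 0, 0])

```text
time_s: 12.18
ee_pos: [615.9, -55.1, 138.0]
ee_rot: [144.3, 90.0, -40.2]
force: [-1.0, 0.6, 0.1]
gripper_width: 40.2
```

>>> jog_arm(plan=[0, 0, 0, 0])

```text
time_s: 12.27
ee_pos: [615.9, -55.1, 138.0]
ee_rot: [129.0, 90.0, -55.6]
force: [-0.5, -0.3, -0.9]
gripper_width: 40.1
```

The clip is centred at TCP (615.8,-55.4), psi 175.4, and the readings are stable. Next I'll lift, go back to the rack and get the blank.

>>> jog_arm(plan=[-2, 0, 0, 0, -3, 0, 0, 0, -3, 0, 0, 0, -2, 0, 0, 0, 0, -2.5, 2.5, 0, 0, -2.5, 2.5, 0, 0, -2.5, 2.5, 0, 0, -3, 2.5, 0, 0, -3, 1, 0, 0, -3, 1, 0, 0, -3, 1, 0, 0, -3, 1, 0], claw=9.12)

```text
time_s: 13.27
ee_pos: [493.6, 181.7, 238.2]
ee_rot: [-166.0, 90.0, 9.4]
force: [1.6, 0.1, 0.4]
gripper_width: 91.6
```

>>> jog_arm(plan=[0, -3, 1, 0, 0, -3, 1, 0, 0, -3, 1, 0, 0, -3, 1, 0, 0, -3, 0.8, 0, 0, 0, 0, -1, 0, 0, 0, -1.15, 0, 0, 0, 0, 0, 0, 0, 0])

```text
time_s: 14.02
ee_pos: [458.3, 333.8, 237.9]
ee_rot: [59.4, 90.0, -112.5]
force: [-0.3, -0.2, -0.3]
gripper_width: 91.1
```

Run:
```python
from h import *
from workcell import env
s=env.state();p=psi(s['ee_rot']);print(p,s['ee_pos'],shift(s['ee_pos'],p,[463.5,345,101]))
```

```text
188.1526173006039 [458.33069444 333.75132596 237.87232261] [13.69 -1.04 -0.67]
```

>>> jog_arm(plan=[0, -1.05, -0.65, 0, 3, 0, 0, 0, 3, 0, 0, 0, 3, 0, 0, 0, 1, 0, 0, 0, 0, 0, 0, 0])

```text
time_s: 14.52
ee_pos: [462.4, 344.3, 135.2]
ee_rot: [26.9, 89.7, -144.9]
force: [-0.0, 0.3, -0.5]
gripper_width: 91.0
```

Run:
```python
from h import *
from workcell import env
im=env.grab_frame('scene');cv2.imwrite("pics/scene9.png",im[:,:,::-1])
crop('pics/scene9.png',290,20,150,120,5,'pics/j9.png')
s=env.state();p=psi(s['ee_rot']);print(p,s['ee_pos'],s['force'],shift(s['ee_pos'],p,[463.5,345,101]))
```

```text
188.23962931425567 [463.53703735 345.07544577 137.41706536] [0.06033219 0.42084273 0.21603621] [3.64 0.01 0.  ]
```

View pics/j9.png

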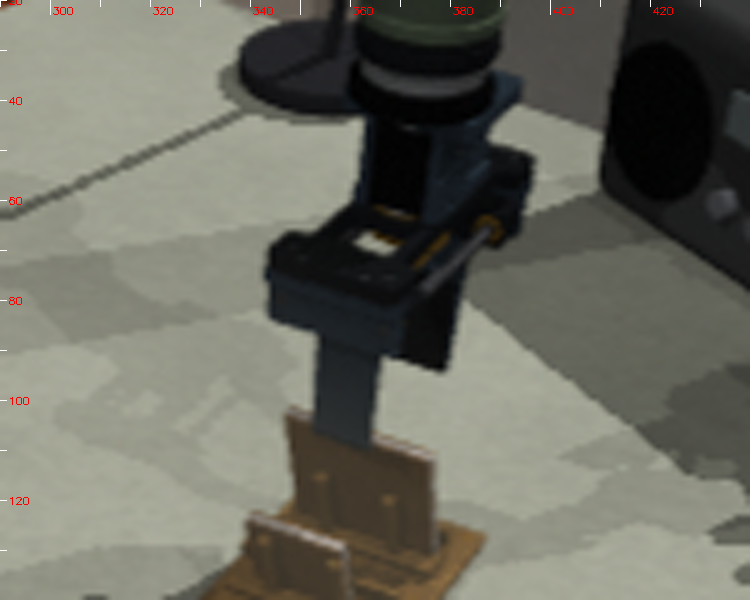

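Run:
```python
from h import *
y=np.array([.143,-.99,0]);z=np.array([-.99,-.143,0]);c=np.array([463.5,345,112.4])
for a in(45.5,59):
  for b in(-16,16): print(a,b,proj('scene',c+y*a+z*b),proj('top',c+y*a+z*b))
```

```text
45.5 -16 [[363.80586435 108.17518745]] [[198.20112939 221.02102636]]
45.5 16 [[353.54191083 104.70455598]] [[199.47218741 232.39306653]]
59 -16 [[361.60368322 110.46793021]] [[203.01273183 220.36535054]]
59 16 [[351.28794475 106.9503687 ]] [[204.29460853 231.73246157]]
```

>>> jog_arm(plan=[1.2, 0, 0, 0, 1.2, 0, 0, 0, 1.2, 0, 0, 0, 0, 0, 0, 0, 0, 0, 0, 0])

```text
time_s: 14.98
ee_pos: [464.4, 345.7, 103.5]
ee_rot: [-153.9, 89.9, 34.4]
force: [0.4, -0.8, 0.6]
gripper_width: 91.1
```

>>> jog_arm(plan=[0, 0, 0, 0, 0, 0, 0, 0, 0, 0, 0, 0, 0, 0, 0, 0, 0, 0, 0, 0, 0, 0, 0, 0, 0, 0, 0, 0, 0, 0, 0, 0, 0, 0, 0, 0, 0, 0, 0, 0], claw=0.4, newtons=5)

```text
time_s: 15.82
ee_pos: [463.3, 345.0, 101.9]
ee_rot: [56.4, 90.0, -115.3]
force: [-0.4, -0.5, -0.4]
gripper_width: 27.4
```

Run:
```python
from h import *
from workcell import env
im=env.grab_frame('scene');cv2.imwrite("pics/scene10.png",im[:,:,::-1])
crop('pics/scene10.png',310,40,100,120,5,'pics/j10.png')
s=env.state();p=psi(s['ee_rot']);print(p,s['ee_pos'],s['force'],s['gripper_width'])
```

```text
188.31228622815505 [463.3482958  345.03709125 101.86433918] [-0.70777655 -0.63057448 -0.15768001] 23.44648293820974
```

View pics/j10.png

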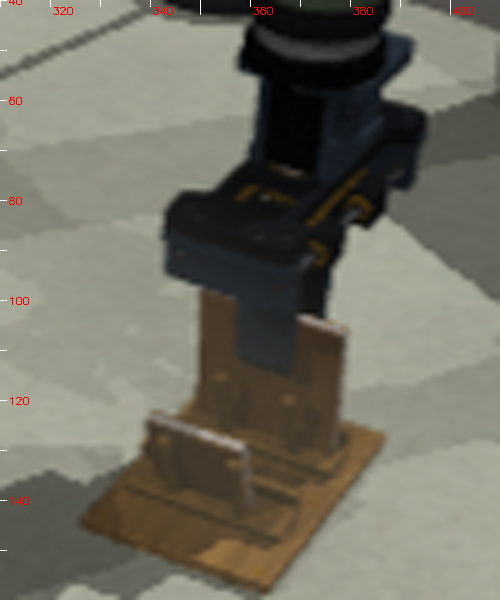

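>>> jog_arm(plan=[0, 0, 0, 0, 0, 0, 0, 0, 0, 0, 0, 0, 0, 0, 0, 0, 0, 0, 0, 0, 0, 0, 0, 0])

```text
time_s: 16.37
ee_pos: [463.3, 345.2, 101.9]
ee_rot: [-91.8, 90.0, 96.5]
force: [0.2, 0.1, -0.5]
gripper_width: 9.0
```

Run:
```python
from h import *
from workcell import env
im=env.grab_frame('scene');cv2.imwrite("pics/scene11.png",im[:,:,::-1])
crop('pics/scene11.png',310,40,100,120,5,'pics/j11.png')
s=env.state();p=psi(s['ee_rot']);print(p,s['ee_pos'],s['force'],s['gripper_width'])
```

```text
188.31373674528749 [463.34856924 345.17135593 101.88886709] [0.33777307 1.05627392 0.21311239] 8.697814878982268
```

View pics/j11.png

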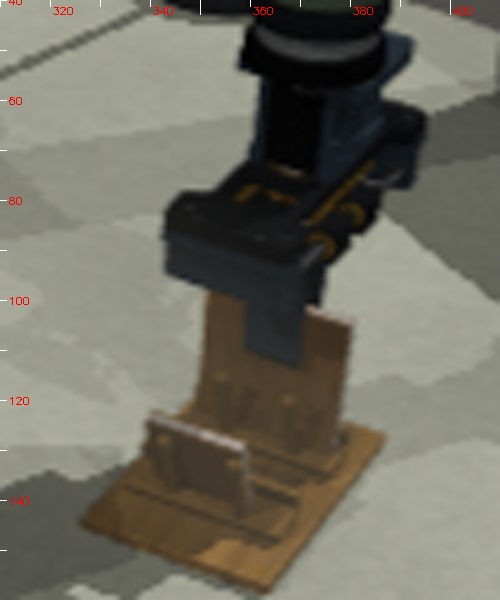

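>>> jog_arm(plan=[0, 0, 0, 0, 0, 0, 0, 0, 0, 0, 0, 0, -0.3, 0, 0, 0, -0.6, 0, 0, 0, -1, 0, 0, 0, -1, 0, 0, 0, -1, 0, 0, 0, -1, 0, 0, 0], newtons=12)

```text
time_s: 17.17
ee_pos: [463.6, 344.9, 152.6]
ee_rot: [-174.5, 89.9, 13.8]
force: [0.4, -0.6, -1.3]
gripper_width: 8.1
```

>>> jog_arm(plan=[-1, 0, 0, 0, -2, 0, 0, 0, -2, 0, 0, 0, -2, 0, 0, 0, -1, 0, 0, 0, 0, 0, 0, 0], newtons=45)

```text
time_s: 17.67
ee_pos: [464.5, 345.8, 234.1]
ee_rot: [-154.5, 89.7, 33.8]
force: [0.7, 0.3, 0.1]
gripper_width: 7.8
```

Run:
```python
from h import *
from workcell import env
im=env.grab_frame('scene');cv2.imwrite("pics/scene12.png",im[:,:,::-1])
crop('pics/scene12.png',310,20,100,120,5,'pics/j12.png')
s=env.state();p=psi(s['ee_rot']);print(p,s['ee_pos'],s['force'],s['gripper_width'])
```

```text
188.31138964835296 [463.72112194 345.2365391  232.11848119] [-0.1249317   0.65125169 -0.70659421] 7.818008575529275
```

View pics/j12.png

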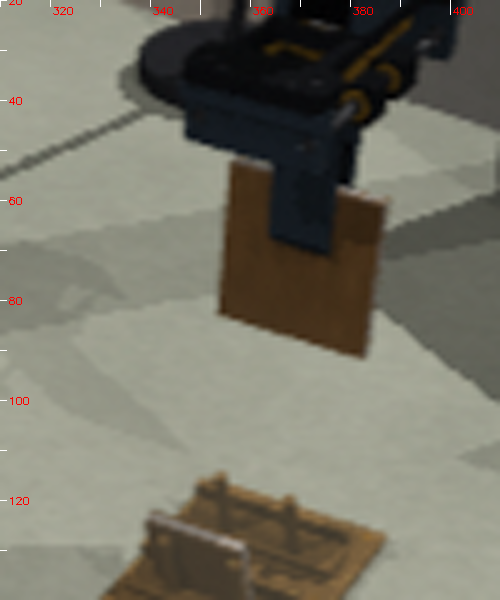

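Run:
```python
from h import *
y=np.array([.1445,-.9895,0]);x=np.array([.9895,.1445,0]);c=np.array([463.7,345.2,232.1])
m=np.array([[219,315],[365,357],[232,160],[386,200]])/5+[310,20]
from scipy.optimize import least_squares
def pts(o): # o: along x, height of lower edge rel TCP, roll about blank y
    a=np.radians(o[2]);r=[]
    for u,v in((-45,0),(45,0),(-45,90),(45,90)):
        u2=u*np.cos(a)-(v-45)*np.sin(a);v2=45+u*np.sin(a)+(v-45)*np.cos(a)
        r.append(c+x*(o[0]+u2)+y*4+np.array([0,0,o[1]+v2]))
    return np.array(r)
# camera bias check: add image offset from finger
s=least_squares(lambda o:(proj('scene',pts(o))-m).ravel(),[0,-82,0]);print(s.x,s.fun.reshape(-1,2))
# finger tips on image: observed (270,238),(332,255)
print(proj('scene',[c+x*b+y*20+[0,0,-25] for b in(-16,16)]),np.array([[270,238],[332,255]])/5+[310,20])
from workcell import env
print(shift(c,175.4,[617,-55.4,232]))
```

```text
[  3.33409883 -78.26823304   1.17692777] [[ 0.06798872 -0.24316579]
 [ 0.21935402  0.01037753]
 [-0.30752511 -0.00342964]
 [ 0.02645794  0.21951994]]
[[361.03232008  69.62926718]
 [371.85426006  72.89593028]] [[364.   67.6]
 [376.4  71. ]]
[ 1.000e-02  3.870e+01 -1.849e+01]
```

>>> jog_arm(plan=[-0.5, 0, 0, 1, -0.5, 0, 0, 1.15, 0, 2, -0.6, 0, 0, 3, -0.9, 0, 0, 3, -0.9, 0, 0, 3, -0.9, 0, 0, 3, -0.9, 0, 0, 3, -0.9, 0, 0, 3, -0.9, 0, 0, 3, -0.9, 0, 0, 3, -0.9, 0, 0, 3, -0.9, 0])

```text
time_s: 18.72
ee_pos: [526.1, 47.4, 239.4]
ee_rot: [10.0, 89.8, -174.6]
force: [0.4, 0.3, -1.0]
gripper_width: 7.5
```

>>> jog_arm(plan=[0, 2.5, -2.5, 0, 0, 2.5, -2.5, 0, 0, 2.5, -2.5, 0, 0, 2.2, -2.5, 0, 0, 0, 0, 0, 0, 0, 0, 0, 0, 0, 0, 0, 0, 0, 0, 0])

```text
time_s: 19.38
ee_pos: [617.8, -54.8, 240.2]
ee_rot: [-7.6, 89.9, 167.9]
force: [-1.3, 0.3, -0.7]
gripper_width: 7.7
```

Run:
```python
from h import *
from workcell import env
s=env.state();p=psi(s['ee_rot']);print(p,s['ee_pos'],shift(s['ee_pos'],p,[621,-55.8,212]))
```

```text
175.46214605580832 [617.75688487 -54.78627087 240.16433901] [ 2.82  0.08 -0.33]
```

Now I'll correct the offset, lower to just above the lips, and look.

>>> jog_arm(plan=[0.9, 0.08, -0.33, 0, 1, 0, 0, 0, 0.8, 0, 0, 0, 0, 0, 0, 0, 0, 0, 0, 0, 0, 0, 0, 0, 0, 0, 0, 0])

```text
time_s: 19.97
ee_pos: [622.3, -56.7, 214.4]
ee_rot: [177.0, 89.9, -7.6]
force: [0.3, 0.4, -1.1]
gripper_width: 7.7
```

Run:
```python
from h import *
from workcell import env
for n in("scene","top"):
    im=env.grab_frame(n);cv2.imwrite(f"pics/{n}13.png",im[:,:,::-1])
crop('pics/scene13.png',260,120,130,110,6,'pics/j13.png')
s=env.state();p=psi(s['ee_rot']);print(p,s['ee_pos'],s['force'],s['gripper_width'])
```

```text
175.41262554756244 [622.27734114 -56.77297223 214.42263493] [-0.04283057 -0.24946629  0.11636163] 7.913542831696708
```

View pics/j13.png

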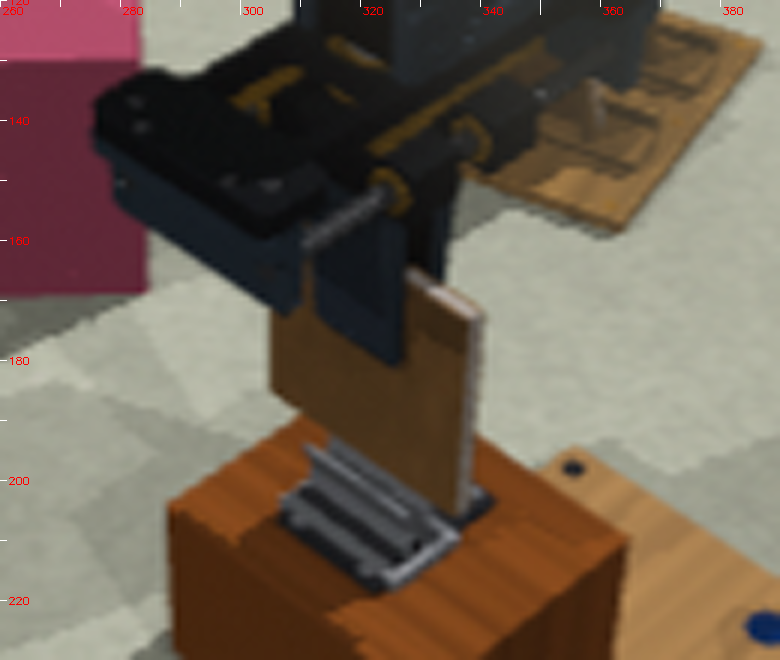

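Run:
```python
from h import *
u=np.array([np.cos(np.radians(-4.6)),np.sin(np.radians(-4.6)),0])
v=np.array([-u[1],u[0],0])
base=np.array([615.8,-55.5,0])
for off in(-4,0,4):
    print(off,'blank lower corners now +x', [proj('scene',base+u*(6.5-5+45)+v*(o+off)+[0,0,132])[0].round(1) for o in(-4,4)])
print('-x', [proj('scene',base+u*(6.5-5-45)+v*o+[0,0,132])[0].round(1) for o in(-4,4)])
print('lip ends', [proj('scene',base+u*(2+25)+v*o+[0,0,122.5])[0].round(1) for o in(-6.2,6.2)],[proj('scene',base+u*(2-25)+v*o+[0,0,122.5])[0].round(1) for o in(-6.2,6.2)])
```

```text
-4 blank lower corners now +x [array([332.4, 206.3]), array([335. , 204.3])]
0 blank lower corners now +x [array([333.7, 205.3]), array([336.3, 203.3])]
4 blank lower corners now +x [array([335. , 204.3]), array([337.6, 202.3])]
-x [array([303. , 184.1]), array([305.6, 182.3])]
lip ends [array([325.9, 204.2]), array([329.9, 201.2])] [array([309. , 192.4]), array([313. , 189.6])]
```

The alignment agrees within about 1 mm, both by touch and by image. I'll descend into the mouth while watching the force.

>>> jog_arm(plan=[0.3, 0, 0, 0, 0.3, 0, 0, 0, 0.3, 0, 0, 0, 0.2, 0, 0, 0, 0.2, 0, 0, 0, 0.2, 0, 0, 0, 0, 0, 0, 0, 0, 0, 0, 0], newtons=55)

```text
time_s: 20.73
ee_pos: [622.0, -56.4, 198.8]
ee_rot: [-71.2, 90.0, 104.2]
force: [-0.5, 1.4, -1.2]
gripper_width: 7.4
```

Run:
```python
from h import *
from workcell import env
im=env.grab_frame('scene');cv2.imwrite("pics/scene14.png",im[:,:,::-1])
crop('pics/scene14.png',260,120,130,110,6,'pics/j14.png')
s=env.state();p=psi(s['ee_rot']);print(p,s['ee_pos'],s['force'],s['gripper_width'])
```

```text
175.40980157167155 [622.03041763 -56.44885014 198.89487533] [-0.29892451  1.38640264  0.3672113 ] 7.976212575573467
```

View pics/j14.png

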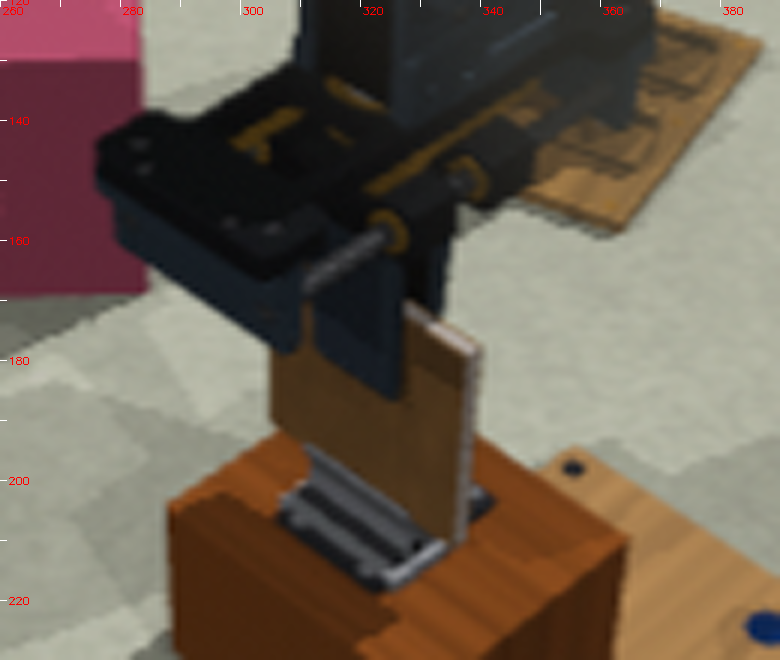

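>>> jog_arm(plan=[0.15, 0, 0, 0, 0.15, 0, 0, 0, 0.15, 0, 0, 0, 0.15, 0, 0, 0])

```text
time_s: 21.12
ee_pos: [622.7, -56.9, 194.5]
ee_rot: [174.3, 89.8, -10.3]
force: [-0.3, 1.3, 9.6]
gripper_width: 7.5
```

>>> jog_arm(plan=[0.15, 0, 0, 0, 0.15, 0, 0, 0, 0.1, 0, 0, 0])

```text
time_s: 21.37
ee_pos: [623.2, -56.9, 191.3]
ee_rot: [178.0, 89.7, -6.6]
force: [0.3, 1.4, 5.0]
gripper_width: 7.5
```

>>> jog_arm(plan=[0.15, 0, 0, 0, 0.15, 0, 0, 0])

```text
time_s: 21.53
ee_pos: [623.1, -56.8, 187.5]
ee_rot: [178.5, 89.8, -6.1]
force: [0.9, 1.4, 5.3]
gripper_width: 7.9
```

The blank is through the throat (peak about 10 N, now 5 N). I'll feel for the floor.

>>> jog_arm(plan=[0.15, 0, 0, 0, 0.15, 0, 0, 0, 0.05, 0, 0, 0])

```text
time_s: 21.78
ee_pos: [623.0, -56.8, 183.6]
ee_rot: [177.8, 89.8, -6.8]
force: [0.4, 1.4, 5.0]
gripper_width: 7.8
```

>>> jog_arm(plan=[0.1, 0, 0, 0, 0, 0, 0, 0])

```text
time_s: 21.95
ee_pos: [622.9, -56.8, 182.4]
ee_rot: [177.6, 89.8, -7.0]
force: [1.3, 2.4, 5.2]
gripper_width: 7.6
```

>>> jog_arm(plan=[0.1, 0, 0, 0, 0, 0, 0, 0])

```text
time_s: 22.12
ee_pos: [622.8, -56.8, 181.2]
ee_rot: [179.7, 89.9, -4.9]
force: [1.6, 1.0, 5.0]
gripper_width: 7.7
```

>>> jog_arm(plan=[0.1, 0, 0, 0, 0, 0, 0, 0])

```text
time_s: 22.28
ee_pos: [622.7, -56.8, 180.1]
ee_rot: [178.9, 89.9, -5.7]
force: [2.1, 1.0, 4.5]
gripper_width: 7.7
```

>>> jog_arm(plan=[0.1, 0, 0, 0, 0, 0, 0, 0])

```text
time_s: 22.45
ee_pos: [622.8, -56.8, 179.9]
ee_rot: [178.5, 89.8, -6.1]
force: [0.5, 2.0, 9.1]
gripper_width: 7.9
```

>>> jog_arm(plan=[0.1, 0, 0, 0, 0, 0, 0, 0])

```text
time_s: 22.62
ee_pos: [622.8, -56.8, 179.9]
ee_rot: [179.3, 89.8, -5.3]
force: [-1.3, 1.7, 12.8]
gripper_width: 7.6
```

>>> jog_arm(plan=[0.05, 0, 0, 0, 0, 0, 0, 0])

```text
time_s: 22.78
ee_pos: [622.8, -56.8, 179.9]
ee_rot: [178.0, 89.8, -6.6]
force: [-1.5, 2.3, 14.9]
gripper_width: 7.7
```

>>> jog_arm(plan=[0.1, 0, 0, 0, 0.05, 0, 0, 0, 0, 0, 0, 0])

```text
time_s: 23.03
ee_pos: [622.8, -56.8, 179.8]
ee_rot: [178.5, 89.7, -6.1]
force: [-2.2, 1.4, 21.4]
gripper_width: 7.6
```

Run:
```python
from h import *
from workcell import env
im=env.grab_frame('scene');cv2.imwrite("pics/scene15.png",im[:,:,::-1])
crop('pics/scene15.png',260,120,130,110,6,'pics/j15.png')
s=env.state();p=psi(s['ee_rot']);print(p,s['ee_pos'],s['force'],s['gripper_width'])
```

```text
175.41255141687753 [622.764898   -56.76585294 179.79193777] [-2.66085453  1.78656139 21.34094166] 7.500122670752277
```

View pics/j15.png

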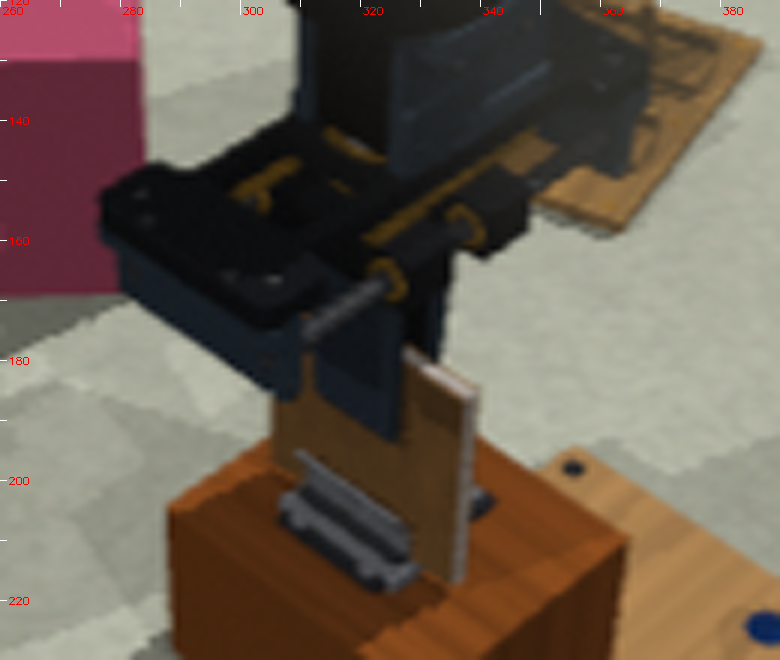

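The blank is hard against the floor: no further travel at 180 mm, and the force rises to 21 N. I'll relax the press, then release and withdraw.

>>> jog_arm(plan=[-0.2, 0, 0, 0, -0.2, 0, 0, 0, 0, 0, 0, 0])

```text
time_s: 23.33
ee_pos: [622.5, -56.8, 179.9]
ee_rot: [171.2, 89.9, -13.4]
force: [0.6, 2.3, 6.3]
gripper_width: 7.8
```

>>> jog_arm(plan=[0, 0, 0, 0, 0, 0, 0, 0, 0, 0, 0, 0, 0, 0, 0, 0, 0, 0, 0, 0, 0, 0, 0, 0], claw=4.5)

```text
time_s: 23.83
ee_pos: [621.8, -56.8, 179.0]
ee_rot: [15.2, 89.9, -169.3]
force: [-0.7, 0.3, 0.0]
gripper_width: 43.8
```

>>> jog_arm(plan=[-1, 0, 0, 0, -2, 0, 0, 0, -2, 0, 0, 0, -3, 0, 0, 0, -3, 0, 0, 0, 0, -2, 2, 0, 0, -3, 3, 0, 0, -3, 3, 0, 0, -3, 3, 0, 0, -3, 3, 0, 0, -3, 3, 0, 0, 0, 0, 0])

```text
time_s: 24.83
ee_pos: [464.1, 127.5, 290.7]
ee_rot: [-58.3, 89.8, 117.4]
force: [0.1, 0.2, -0.5]
gripper_width: 44.9
```

Run:
```python
from h import *
from workcell import env
for n in("scene","top"):
    im=env.grab_frame(n);cv2.imwrite(f"pics/{n}16.png",im[:,:,::-1])
crop('pics/scene16.png',260,120,130,110,6,'pics/j16.png')
crop('pics/top16.png',265,110,110,100,7,'pics/k16.png')
s=env.state();p=psi(s['ee_rot']);print(p,s['ee_pos'],s['force'],s['gripper_width'])
```

```text
175.5901140264909 [468.15234994 124.32587946 290.65627998] [-0.46359228 -0.8191701  -0.0648138 ] 44.9921906496992
```

View pics/j16.png

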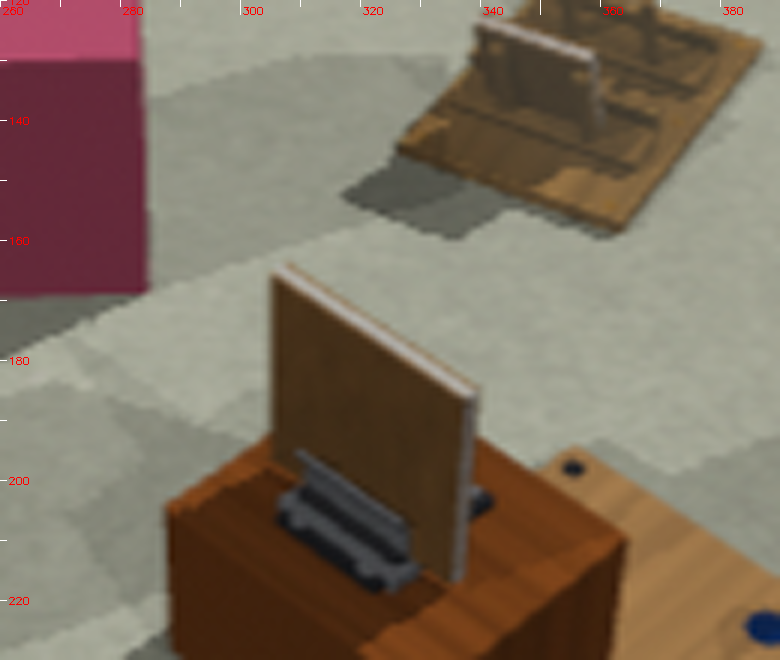

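View pics/k16.png

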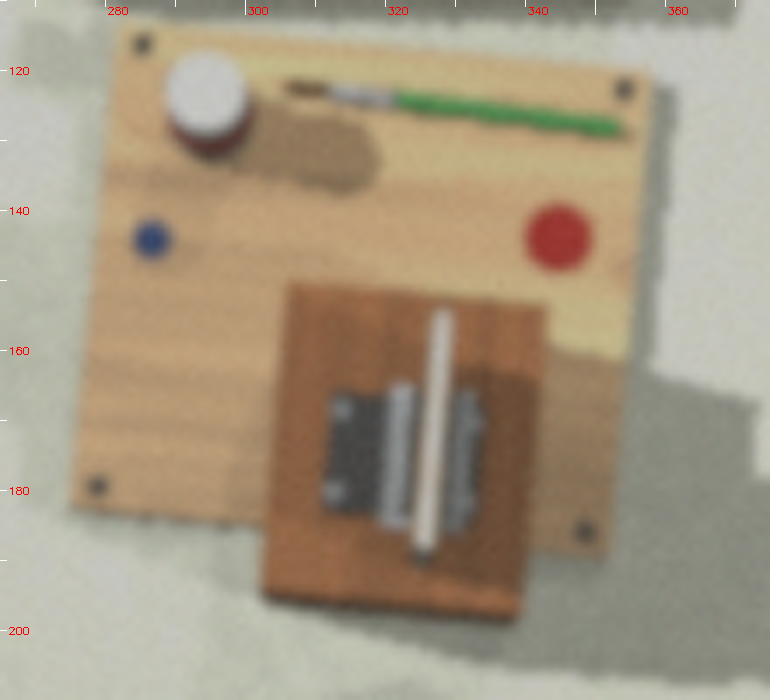

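Run:
```python
from h import *
np.set_printoptions(precision=1,suppress=True)
k=lambda x,y:(265+x/7,110+y/7)
for n,K,S,B in(('top',k,((288,283),(547,303),(263,598),(520,618)),((444,308),(423,550))),):
    c=np.array([onz(n,*K(*p),92) for p in S]);b=np.array([onz(n,*K(*p),188) for p in B])
    print(c,b,np.linalg.norm(b[0]-b[1]))
    m=c.mean(0);d=c[0]+c[1]-c[2]-c[3];yaw=np.arctan2(d[1],d[0]);e=b[0]-b[1];by=np.arctan2(e[1],e[0])
    u=np.array([np.cos(yaw),np.sin(yaw)]);v=np.array([-u[1],u[0]]);q=(b.mean(0)-m)[:2]
    print('stand',m,np.degrees(yaw),'blank yaw',np.degrees(by),'along',q@u,'across',q@v)
# scene
k=lambda x,y:(260+x/6,120+y/6)
b=np.array([onz('scene',*k(*p),188) for p in((280,266),(475,393))])
st=np.array([onz('scene',*k(*p),92) for p in((168,507),(627,540))]) # -x-y corner, +x+y corner
print('scene',b.mean(0),st.mean(0),np.linalg.norm(b[0]-b[1]),np.linalg.norm(st[0]-st[1]))
# lower corners (-y face) -> height
print('upright check', onz('scene',*k(453,583),98), onz('scene',*k(470,397),188))
```

```text
[[ 693.     2.7   92. ]
 [ 685.7 -104.9   92. ]
 [ 561.8   11.6   92. ]
 [ 554.4  -94.1   92. ]] [[665.1 -59.3 188. ]
 [572.6 -51.8 188. ]] 92.82121341673343
stand [623.7 -46.2  92. ] -4.296517790542984 blank yaw -4.582231646278031 along -4.149655112398862 across -9.690277997389204
scene [622.8 -54.5 188. ] [630.7 -46.9  92. ] 90.24843512084648 167.63936329292028
upright check [667.3 -61.4  98. ] [667.7 -60.6 188. ]
```

Both views agree: the blank is 4–8 mm short of the stand's centre along the slot, 10 mm off to the side, aligned and upright. All of these are within limits. I'll let it settle and hand in.

>>> jog_arm(plan=[0, 0, 0, 0, 0, 0, 0, 0, 0, 0, 0, 0, 0, 0, 0, 0, 0, 0, 0, 0, 0, 0, 0, 0])

```text
time_s: 25.43
ee_pos: [469.0, 123.0, 289.2]
ee_rot: [30.3, 90.0, -154.3]
force: [0.2, -0.7, 0.4]
gripper_width: 45.5
```

```bash
python3 -c "
from workcell import env
print(env.job_done())"
```

```text
the job is handed in; nothing more can be done
None
```

The larger blank is standing in the clip, and I handed the job in at about 25.4 s. No verdict was reported, so this rests on my own checks.

**What I did**
- I slid the stand up to the board's near edge and tipped it over with both fingers on the bare sides of its face. It stalled once at about 40° and needed a second push to fall.
- I centred the clip between the closing fingers to find it by touch, then took the larger blank from the rack. Closing the fingers brought it upright.
- I pressed it into the clip. It took about 10 N at the throat and 5 N below that, then met a hard stop on the floor, where I pressed to 21 N. I eased off to 6 N before opening the fingers and withdrawing.

**Last checks from the pictures**
- **Stand:** it lies flat with the clip up, its centre about 27 mm in from the near edge and well within the side limits.
- **Blank:** it is upright and in line with the stand to within 1°. It sits 4 to 8 mm short of the stand's centre along the slot and about 10 mm to the side. Its lower edge came to about 97 mm above the bench, against 98 mm expected for the floor.
- **Other things:** the jar and brush look unmoved in the last top view, and the smaller blank does in the last scene view. I did not check the hammer again, but the arm stayed well above it.

**Disagreement:** the two cameras differed by 4 to 9 mm along x throughout. For the final fit I relied on touch and on positions relative to other things in the same picture.

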